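# Sort the strays on the sweet stall

## Task

Three things lie mixed up at the front of the stall: a blue card gift box, a pale halva offcut and a marker pen; put each with its own kind. Lay the gift box flat on the empty front ledge of the sloped wooden rack, lengthwise along the ledge like the brown box above it; set the offcut flat on the floor of the white tray beside the other piece; lay the pen on the floor of the green tray beside the other pen. Let go of everything, and do not shift the piece and the pen that are already in the trays.

Things in the scene. Friction and masses are not known exactly. Their poses are not given: they have to be found in the camera images.
- stray_box: Blue and white card box lying on the cloth: 150 mm (own x) x 52 mm (own y) x 46 mm tall (z up), 0.18 kg. Origin: centre of its underside. Grip it across the 52 mm.
- stray_box_centre (a point): Middle of the blue and white card box, 23 mm above its underside; axes as the box.
- stray_offcut: Pale beige offcut of halva lying at the front of the stall, a firm block 55 mm (own x) x 62 mm (own y) x 44 mm tall (z up), 0.18 kg. Origin: centre of its underside. Grip it across the 55 mm.
- stray_pen: White marker pen with a blue cap, lying on the cloth: 135 mm long (own y), 17 mm (own x) x 16 mm thick, 0.015 kg. Origin: midway along it, at its underside as it lies.
- stray_pen_centre (a point): Middle of the stray pen, on its long axis, 8 mm above its underside; y along the pen.
- lane: Deck of the fixed wooden display rack, 180 mm wide, sloping up 15 degrees away from the robot. Origin: on the deck, middle of the empty front ledge, 35 mm above the cloth; x up the slope, y along the ledge, z square out of the deck. Ledge bounded by 14 mm high lips at x = -32 and +58 mm and 12 mm high rails at y = -86 and +86 mm (inner faces).
- offcut_tray: Fixed white tray, outside 118 mm (own x) x 158 mm (own y), walls 4 mm thick and 18 mm high, floor 4 mm thick, a small steel loop handle at each x end (out to x = +-78 mm). Origin: centre of its underside. x points roughly away from the robot, y to its left. The other offcut lies in its +y half, the -y half is empty.
- offcut_tray_floor (a point): Centre of the white tray's inner floor, 4 mm above its underside; axes as the tray.
- pen_tray: Fixed green tray, outside 106 mm (own x) x 168 mm (own y), walls 3 mm thick and 14 mm high, floor 3 mm thick. Origin: centre of its underside. x points roughly away from the robot, y to its left. The other pen lies along its +x wall.
- pen_tray_floor (a point): Centre of the green tray's inner floor, 3 mm above its underside; axes as the tray.
- tray_offcut: The other halva offcut, 55 x 62 x 44 mm, loose in the white tray. Origin: centre of its underside.
- tray_pen: The other marker pen, 135 mm long (own y), 17 x 16 mm, loose in the green tray. Origin: midway along it, at its underside.
- shown_box: Brown and white card box, 150 (own x) x 52 x 46 mm, fixed on the upper ledge of the rack behind the upper lip (lane x = 67 to 119 mm). Origin: centre of its underside.

How it is judged (in metres and radians):
At the end, for the whole second after the job is handed in: Blue box at rest flat on the front ledge between lips and rails (middle 18-28.5 mm over the deck, length within 0.15 rad of the ledge); stray offcut upright on the white tray's floor (within 6 mm, tilt < 0.1 rad); stray pen on the green tray's floor inside its walls (middle < 12.5 mm up) (x of stray_box_centre in the frame of lane between -0.012 and 0.036 m and y of stray_box_centre in the frame of lane between -0.015 and 0.015 m and z of stray_box_centre in the frame of lane between 0.018 and 0.0285 m and angle between the x axis of stray_box and the y axis of lane, either way round below 0.15 rad and x of stray_offcut in the frame of offcut_tray_floor between -0.03 and 0.03 m and y of stray_offcut in the frame of offcut_tray_floor between -0.05 and 0.05 m and z of stray_offcut in the frame of offcut_tray_floor below 0.006 m and angle between stray_offcut's own z axis and vertical below 0.1 rad and x of stray_pen_centre in the frame of pen_tray_floor between -0.045 and 0.045 m and y of stray_pen_centre in the frame of pen_tray_floor between -0.018 and 0.018 m and z of stray_pen_centre in the frame of pen_tray_floor below 0.0125 m and linear speed of each of stray_box, stray_offcut, stray_pen below 0.02 m/s); the robot touches nothing.
It fails at once if the offcut already in the white tray is shifted by more than 20 mm (distance of tray_offcut from where it was at the start of the episode above 0.02 m).
It fails at once if the pen already in the green tray is shifted by more than 20 mm (distance of tray_pen from where it was at the start of the episode above 0.02 m).
It also fails if it takes over 72 s, if anything falls off the work surface, if the arm or the gripper's body presses on something with over 40 N, if the wrist force passes 120 N, or if a joint passes its speed limit or range.

## Robot

A 7-joint arm with a two-finger parallel gripper is mounted at the origin on a cart in front of the work surface, level with it; the furniture and walls round the work are solid. World frame = base frame: x ahead of the robot, y to its left, z up, the work surface at z = 0. Lengths are in mm, angles in rad, forces in N, time in s.
With the tool pointing down it reaches from about 400 to 925 mm from the base axis. Payload 5.6 kg.
Tool frame: the origin (TCP) lies at the very end of the fingers, on their centre line; the grasp point (between the pads) lies 19 mm behind it; z points along the fingers, y is the line along which they close (so a half turn about z gives the same grasp; the last joint's range is limited). The gripper opens to 85 mm and grips with 20 to 120 N. Pads are 22 mm wide; open, the fingers measure 114 mm over their backs; the gripper's body (76 mm by 85 mm) begins 54 mm behind the grasp point. The pads swing forward as they close: fully open they stand 13 mm farther back than shut.
Start: joints at [1.192, 0.468, -0.012, 1.603, 0.006, 1.071, -0.056], TCP at [214.15, -613.718, 202.99] pointing down, gripper open.
Joint ranges: [-2.53, 2.53], [-0.31, 2.02], [-1.57, 1.55], [0.28, 2.44], [-1.29, 4.43], [0.15, 1.84], [-2.92, 2.92]. Speed limits (rad/s): [2.57, 2.57, 3.14, 3.14, 3.14, 3.14, 3.14].

## Interface

Orientations are given as a unit quaternion [w, x, y, z].
In Python, from workcell import ctrl, get_image, camera_params, spot_in, masks_of gives the robot as it stands.
- The arm moves only by the tool apply_moves, never from a script. Its argument "targets" is a list of rows, each an object of numbers: "dx", "dy", "dz": the shift along the tool's x, y, z normalised to -1 to 1, where 1 is 0.03 m; "ax", "ay", "az": the turn, a rotation vector about the tool's x, y, z normalised to -1 to 1, where 1 is pi/2 rad; "hand": the opening, from 0 (shut) to 1 (fully open). A call has 1 to 5 rows; each row shifts and turns the commanded pose from where the row before left it, along the tool's axes as they then stand; what a row does not reach is not made up. A row lasts 1/10 s, in which the tool goes at most 50 mm and 8.59 degrees, less where a joint would pass 70% of its speed; a pose out of reach is approached as far as the arm can. A call with a number of a shift or a turn outside -1 to 1 is refused whole. A call with a gripper value outside its range is refused whole. The fingers move at their own pace and stop on an object; the grip force is fixed at half the most. Time passes only in rows, so rows that do not move let the fingers close. It gives the time, the measured TCP pose, the force, the opening and the grip force at its end, in the units of the state.
- ctrl.get_obs(): the state, without advancing time (a new reading comes with each control period).
- get_image(name): name is "scene" or "side" or "wrist"; returns (picture, depth): 384x512x3 uint8, red, green, blue; 384x512 float32, mm along the optical axis (not along the pixel's ray), 0 where there is no reading.
- camera_params(name): a dict with "vfov" (degrees; the focal length in pixels is half the picture's height over the tangent of half this angle, whatever the lens; pixels are square), "cx", "cy" (the principal point, pixels), "cam_to_world" (4x4, takes a point from camera to world coordinates); the wrist camera has in their place "mount" (4x4, takes a point from camera to tool coordinates, whose origin is the TCP and whose axes are the flange's). Camera axes: x right, y down, z forward; pixel columns grow to the right and rows downward; lengths in mm; the calibration is good to about 2 mm. A picture is of the moment at which its call begins: read the wrist's pose just before it. camera_params takes no time and is no camera call.
- ctrl.finish_job(): hands the job in; it is judged then, once.
Trained networks look in the newest picture that a camera, given by its name, has taken for a name from the list of things; names that differ only in an ending like _2 or _b are one class to them, and where a whole thing is asked for, a point or a joint stands for the part that bears it (a point fixed in the world has none). Each returns a list of dicts, best first, with "conf" (0 to 1); they miss things now and then, are a little off and sometimes report something else, mostly with a low value. They report only what shows in the picture. A call takes as long as a camera call.
- spot_in(camera, thing): "pixel" ([row, column] in pixels, amid what is visible of it).
- masks_of(camera, thing): "region" (384x512 bool, what is visible of it) and "pixel" ([row, column] in pixels, amid what is visible of it).
The state is a dict: "time": time; "joint_pos": joint angles; "joint_velocities": joint speeds; "joint_efforts": joint torques, N m; "tcp_pos": TCP position; "tool_rot": TCP orientation; "force": force on the tool from outside, world axes, zero at the start; "wrist_torque": the same for the moment, N m; "opening": finger opening in mm; "finger_force": force on a finger pad.
Only numpy, scipy, OpenCV 4.12 (cv2) and the standard library are available. Lean on these libraries where they do the work, as an engineer would, in place of code of your own. Each camera call takes 0.05 s, during which the arm holds its last target. There are 200 camera calls.

## Working session

There is one attempt and no reset: what is moved stays moved. The work goes in short steps, Python scripts to look and compute and a tool call to move; the robot and the scene stay as the last step left them, time stands still between calls to the robot, and variables do not carry over. Pictures are saved under pics/ and viewed, at most 10 in all, crops included, and the job is handed in when it is done.

Besides the shell and the picture viewer there is one more tool, called after "Call:" as a command line: name --argument value ..., lists and objects as JSON in quotes. apply_moves: Moves the arm, as the interface text tells. Its arguments: {"type":"object","properties":{"targets":{"type":"array"}},"required":["targets"]}

```bash
mkdir -p pics; cat > h.py <<'E'
import numpy as np, cv2
from scipy.spatial.transform import Rotation as R
from workcell import ctrl, get_image, camera_params, spot_in, masks_of
def T_tool(o):
    T=np.eye(4); q=o['tool_rot']; T[:3,:3]=R.from_quat([q[1],q[2],q[3],q[0]]).as_matrix(); T[:3,3]=o['tcp_pos']; return T
def look(cam):
    o=ctrl.get_obs(); im,d=get_image(cam); p=camera_params(cam)
    T=p['cam_to_world'] if 'cam_to_world' in p else T_tool(o)@np.array(p['mount'])
    f=192/np.tan(np.radians(p['vfov'])/2)
    v,u=np.mgrid[:384,:512]
    P=np.stack([(u-p['cx'])/f*d,(v-p['cy'])/f*d,d,np.ones_like(d)],-1)@np.array(T).T
    P=P[...,:3].copy(); P[d<=0]=np.nan
    return im,d,P
def save(n,im): cv2.imwrite('pics/'+n+'.png',im[...,::-1])
def rect(P,m,top=4):
    q=P[m]; q=q[~np.isnan(q[:,0])]; z=np.percentile(q[:,2],90); q=q[abs(q[:,2]-z)<top]
    c,s,a=cv2.minAreaRect(q[:,:2].astype(np.float32)); return np.round(c,1),np.round(s,1),round(a,1),round(float(z),1),len(q)
E
python3 - <<'E'
from h import *
o=ctrl.get_obs(); print(o['tcp_pos'],o['tool_rot'],o['opening'],o['time'])
ims=[]
for cam in ['scene','side']:
    im,d,P=look(cam); ims.append(im)
    for t in ['stray_box','stray_offcut','stray_pen','tray_offcut','tray_pen','shown_box','offcut_tray','pen_tray','lane']:
        for r in masks_of(cam,t)[:2]:
            if r['conf']>.3:
                try: print(cam,t,round(r['conf'],2),np.round(r['pixel']),rect(P,r['region']))
                except Exception as e: print(cam,t,r['conf'],e)
save('a',cv2.resize(np.vstack(ims),(400*1,600))); save('scene',ims[0]); save('side',ims[1])
E
```

```text
[ 213.89469234 -613.13832865  202.01071682] [-8.86479800e-04  9.85948916e-01  1.67044616e-01 -2.10955804e-04] 85.38203353292589 0.0
scene stray_box 0.87 [233. 256.] (array([441.5, 196.9]), array([151.9,  57.5]), 4.1, 48.0, 536)
scene stray_offcut 0.79 [262. 228.] (array([437. , 328.8]), array([59.3, 53.6]), 80.6, 45.6, 241)
scene stray_pen 0.41 [222. 279.] (array([430.9,  77.7]), array([117.1,  12.3]), 88.2, 16.5, 62)
scene tray_offcut 0.88 [242. 184.] (array([594.9, 348.2]), array([60. , 54.4]), 85.2, 49.6, 211)
scene tray_pen 0.64 [165. 336.] (array([ 440.9, -284. ]), array([123.2,  13.8]), 87.1, 19.4, 40)
scene shown_box 0.74 [182. 215.] (array([647.1, 124. ]), array([148.6,  44.2]), 86.5, 107.7, 245)
scene offcut_tray 0.96 [230. 197.] (array([603.3, 308.5]), array([150.5, 163.1]), 2.6, 17.5, 277)
scene offcut_tray 0.53 [236. 255.] (array([441.5, 196.9]), array([151.9,  57.5]), 4.1, 48.0, 535)
scene pen_tray 0.96 [174. 345.] (array([ 406. , -278.7]), array([180.7, 107.7]), 84.8, 11.4, 153)
scene lane 0.85 [196. 228.] (array([643.7, 120.9]), array([157.1,  53.1]), 89.4, 104.1, 331)
[... 157 characters left out ...]
.9,  60.2]), 3.3, 47.1, 403)
side stray_offcut 0.53 [162. 208.] (array([437.1, 322.6]), array([60.4, 48.1]), 80.4, 44.9, 106)
side tray_offcut 0.62 [153. 254.] (array([596. , 343.9]), array([58.9, 44.8]), 85.8, 48.7, 101)
side tray_pen 0.85 [296. 214.] (array([ 446.7, -290.9]), array([130.4,  13. ]), 86.0, 19.5, 191)
side shown_box 0.82 [178. 273.] (array([652.4, 116.7]), array([153.4,  31.8]), 89.7, 108.1, 210)
side offcut_tray 0.7 [162. 241.] (array([581. , 350.5]), array([159.1,  88. ]), 40.7, 16.2, 54)
side pen_tray 0.96 [299. 191.] (array([ 408.9, -279.8]), array([172.3, 106.1]), 85.5, 11.9, 358)
side lane 0.71 [181. 263.] (array([647.5, 114.8]), array([146.8,  44.8]), 88.3, 104.3, 266)
```

View pics/scene.png

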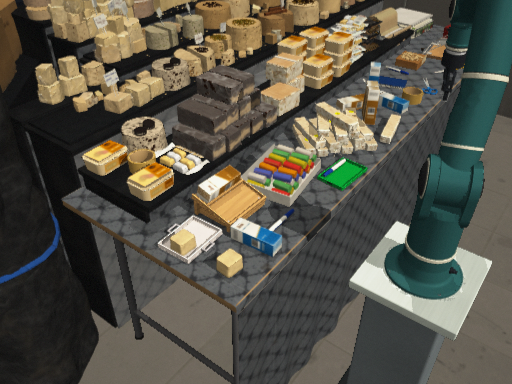

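View pics/side.png

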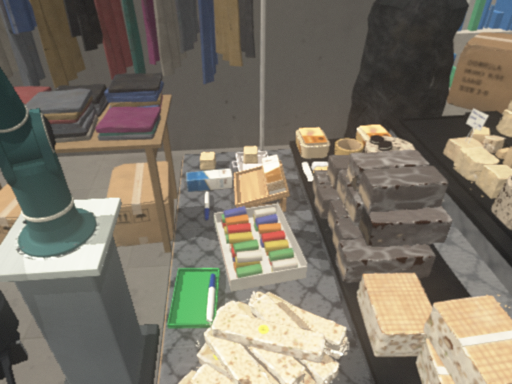

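The scene view shows the blue box (row 233, col 256), pen (222, 279), offcut (262, 228), the wood rack (196, 228), the white tray (238, 190) and the green tray (174, 345). The side view agrees. I'll raise, turn the tool and go over the green tray for a close look.

Call:
apply_moves --targets '[{"dx": 0,"dy": 0,"dz": -0.6,"ax": 0,"ay": 0,"az": -0.074,"hand": 1},{"dx": 0,"dy": 0,"dz": -0.6,"ax": 0,"ay": 0,"az": -0.074,"hand": 1},{"dx": 0,"dy": 0,"dz": -0.6,"ax": 0,"ay": 0,"az": -0.074,"hand": 1},{"dx": 0,"dy": 0,"dz": -0.2,"ax": 0,"ay": 0,"az": -0.074,"hand": 1},{"dx": 0,"dy": 0,"dz": 0,"ax": 0,"ay": 0,"az": -0.074,"hand": 1}]'

```text
time: 1.5
tcp_pos: [214.4, -614.4, 264.7]
tool_rot: [0.001, 0.896, 0.445, -0.0]
force: [-0.5, 0.4, -1.0]
opening: 85.6
finger_force: 0.0
```

Call:
apply_moves --targets '[{"dx": 0,"dy": 0,"dz": 0,"ax": 0,"ay": 0,"az": -0.074,"hand": 1},{"dx": 0,"dy": 0,"dz": 0,"ax": 0,"ay": 0,"az": -0.074,"hand": 1},{"dx": 0,"dy": 0,"dz": 0,"ax": 0,"ay": 0,"az": -0.074,"hand": 1},{"dx": 0,"dy": 0,"dz": 0,"ax": 0,"ay": 0,"az": -0.074,"hand": 1},{"dx": 0,"dy": 0,"dz": 0,"ax": 0,"ay": 0,"az": -0.074,"hand": 1}]'

```text
time: 2.0
tcp_pos: [214.1, -613.7, 263.0]
tool_rot: [0.0, 0.731, 0.683, -0.0]
force: [-0.2, 0.5, 0.0]
opening: 85.5
finger_force: 0.0
```

Call:
apply_moves --targets '[{"dx": 0.97,"dy": 0.47,"dz": 0,"ax": 0,"ay": 0,"az": 0,"hand": 1},{"dx": 0.97,"dy": 0.47,"dz": 0,"ax": 0,"ay": 0,"az": 0,"hand": 1},{"dx": 0.97,"dy": 0.47,"dz": 0,"ax": 0,"ay": 0,"az": 0,"hand": 1},{"dx": 0.97,"dy": 0.47,"dz": 0,"ax": 0,"ay": 0,"az": 0,"hand": 1},{"dx": 0.97,"dy": 0.47,"dz": 0,"ax": 0,"ay": 0,"az": 0,"hand": 1}]'

```text
time: 2.5
tcp_pos: [295.5, -472.6, 263.1]
tool_rot: [0.0, 0.732, 0.681, -0.0]
force: [-0.2, -0.2, -0.0]
opening: 85.3
finger_force: 0.0
```

Call:
apply_moves --targets '[{"dx": 0.97,"dy": 0.47,"dz": 0,"ax": 0,"ay": 0,"az": 0,"hand": 1},{"dx": 0.97,"dy": 0.47,"dz": 0,"ax": 0,"ay": 0,"az": 0,"hand": 1},{"dx": 0.97,"dy": 0.47,"dz": 0,"ax": 0,"ay": 0,"az": 0,"hand": 1},{"dx": 0.97,"dy": 0.47,"dz": 0,"ax": 0,"ay": 0,"az": 0,"hand": 1},{"dx": 0.97,"dy": 0.47,"dz": 0,"ax": 0,"ay": 0,"az": 0,"hand": 1}]'

```text
time: 3.0
tcp_pos: [376.4, -332.6, 263.2]
tool_rot: [0.0, 0.732, 0.681, -0.0]
force: [0.7, 0.9, 0.0]
opening: 85.2
finger_force: 0.0
```

Call:
apply_moves --targets '[{"dx": 0.97,"dy": 0.47,"dz": 0,"ax": 0,"ay": 0,"az": 0,"hand": 1},{"dx": 0.97,"dy": 0.47,"dz": 0,"ax": 0,"ay": 0,"az": 0,"hand": 1},{"dx": 0,"dy": 0,"dz": 0,"ax": 0,"ay": 0,"az": 0,"hand": 1}]'

```text
time: 3.3
tcp_pos: [410.7, -273.3, 263.5]
tool_rot: [0.0, 0.73, 0.684, 0.001]
force: [0.7, 0.1, -0.1]
opening: 85.4
finger_force: 0.0
```

```bash
cat >> h.py <<'E'
def report(cam,things,mn=.3):
    im,d,P=look(cam)
    for t in things:
        for r in masks_of(cam,t)[:2]:
            if r['conf']>mn:
                try: print(cam,t,round(r['conf'],2),np.round(r['pixel']),*rect(P,r['region']))
                except Exception as e: print(t,e)
    return im,d,P
E
python3 - <<'E'
from h import *
o=ctrl.get_obs(); print(o['tcp_pos'],np.round(T_tool(o)[:3,:3],3),o['time'])
im,d,P=report('wrist',['pen_tray','tray_pen']); save('w1',im); print(np.round(camera_params('wrist')['mount'],2))
E
```

```text
[ 410.74113637 -273.30668577  263.50435801] [[ 0.065  0.998  0.002]
 [ 0.998 -0.065  0.001]
 [ 0.001  0.002 -1.   ]] 3.3
wrist pen_tray 0.63 [138. 254.] [ 410.7 -280.3] [169.3 106. ] 85.5 12.5 844
wrist tray_pen 0.66 [150. 282.] [ 448.5 -287.6] [133.1  13.7] 85.7 19.5 714
[[-0.0000e+00 -9.5000e-01 -3.1000e-01  8.0790e+01]
 [ 1.0000e+00 -0.0000e+00  0.0000e+00 -1.5000e-01]
 [-0.0000e+00 -3.1000e-01  9.5000e-01 -1.7128e+02]
 [ 0.0000e+00  0.0000e+00  0.0000e+00  1.0000e+00]]
```

Call:
apply_moves --targets '[{"dx": 1,"dy": 0,"dz": -0.15,"ax": 0,"ay": 0,"az": 0,"hand": 1},{"dx": 1,"dy": 0,"dz": -0.15,"ax": 0,"ay": 0,"az": 0,"hand": 1},{"dx": 1,"dy": 0,"dz": -0.15,"ax": 0,"ay": 0,"az": 0,"hand": 1},{"dx": 1,"dy": 0,"dz": -0.15,"ax": 0,"ay": 0,"az": 0,"hand": 1},{"dx": 1,"dy": 0,"dz": -0.15,"ax": 0,"ay": 0,"az": 0,"hand": 1}]'

```text
time: 3.95
tcp_pos: [418.8, -128.5, 285.7]
tool_rot: [0.0, 0.733, 0.68, -0.0]
force: [1.2, -0.2, 0.3]
opening: 85.2
finger_force: 0.0
```

Call:
apply_moves --targets '[{"dx": 1,"dy": 0,"dz": -0.15,"ax": 0,"ay": 0,"az": 0,"hand": 1},{"dx": 1,"dy": 0,"dz": -0.15,"ax": 0,"ay": 0,"az": 0,"hand": 1},{"dx": 1,"dy": 0,"dz": -0.15,"ax": 0,"ay": 0,"az": 0,"hand": 1},{"dx": 1,"dy": 0,"dz": -0.15,"ax": 0,"ay": 0,"az": 0,"hand": 1},{"dx": 1,"dy": 0,"dz": -0.15,"ax": 0,"ay": 0,"az": 0,"hand": 1}]'

```text
time: 4.45
tcp_pos: [430.2, 21.1, 308.3]
tool_rot: [0.0, 0.733, 0.68, -0.0]
force: [1.5, -0.2, 0.6]
opening: 85.4
finger_force: 0.0
```

Call:
apply_moves --targets '[{"dx": 1,"dy": 0,"dz": -0.15,"ax": 0,"ay": 0,"az": 0,"hand": 1},{"dx": 1,"dy": 0,"dz": -0.15,"ax": 0,"ay": 0,"az": 0,"hand": 1},{"dx": 1,"dy": 0,"dz": -0.15,"ax": 0,"ay": 0,"az": 0,"hand": 1},{"dx": 1,"dy": 0,"dz": -0.15,"ax": 0,"ay": 0,"az": 0,"hand": 1},{"dx": 0,"dy": 0,"dz": 0,"ax": 0,"ay": 0,"az": 0,"hand": 1}]'

```text
time: 4.95
tcp_pos: [439.1, 144.0, 326.8]
tool_rot: [-0.0, 0.731, 0.682, 0.001]
force: [0.6, 0.6, 0.4]
opening: 85.5
finger_force: 0.0
```

```bash
python3 - <<'E'
from h import *
o=ctrl.get_obs(); print(o['tcp_pos'],np.round(T_tool(o)[:3,:3],3),o['time'])
im,d,P=report('wrist',['stray_pen','stray_box','stray_offcut','shown_box','lane']); save('w2',im)
E
```

```text
[439.14826451 144.04283681 326.76371746] [[ 0.069  0.998  0.001]
 [ 0.998 -0.069  0.002]
 [ 0.002  0.001 -1.   ]] 4.95
wrist stray_pen 0.62 [178. 260.] [436.6  74.5] [133.4  13. ] 88.6 16.5 474
wrist stray_box 0.73 [104. 260.] [445.3 194.8] [149.7  52.2] 3.8 47.7 3408
wrist stray_offcut 0.85 [ 20. 251.] [439.  318.9] [43.9 51.1] 85.3 45.4 1267
wrist shown_box 0.73 [153. 404.] [656.6 118.4] [149.9  31. ] 88.8 109.6 1758
wrist lane 0.59 [147. 371.] [651.6 118.7] [149.8  40.1] 87.9 107.0 2443
```

View pics/w2.png

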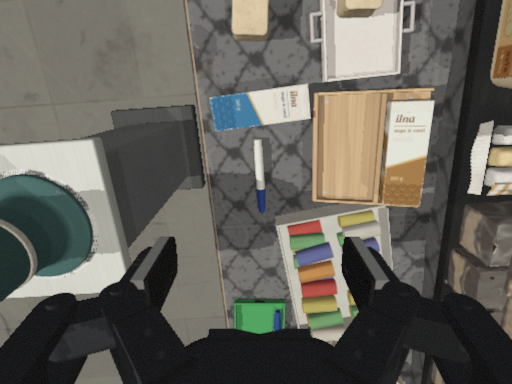

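The wrist view shows the pen (178, 260), box (104, 260), offcut (15, 250), empty ledge (150, 345) and white tray (45, 362), all consistent with the numbers. I'll go down to the pen.

Call:
apply_moves --targets '[{"dx": -0.77,"dy": -0.03,"dz": 0.6,"ax": 0,"ay": 0,"az": -0.028,"hand": 0.6},{"dx": -0.77,"dy": 0,"dz": 1,"ax": 0,"ay": 0,"az": 0,"hand": 0.6},{"dx": -0.77,"dy": 0,"dz": 1,"ax": 0,"ay": 0,"az": 0,"hand": 0.6},{"dx": 0,"dy": 0,"dz": 1,"ax": 0,"ay": 0,"az": 0,"hand": 0.6},{"dx": 0,"dy": 0,"dz": 1,"ax": 0,"ay": 0,"az": 0,"hand": 0.6}]'

```text
time: 5.75
tcp_pos: [434.9, 69.8, 186.9]
tool_rot: [0.001, 0.719, 0.695, -0.0]
force: [0.5, 0.1, -0.6]
opening: 51.5
finger_force: 0.0
```

Call:
apply_moves --targets '[{"dx": 0,"dy": 0,"dz": 1,"ax": 0,"ay": 0,"az": 0,"hand": 0.6},{"dx": 0,"dy": 0,"dz": 1,"ax": 0,"ay": 0,"az": 0,"hand": 0.6},{"dx": 0,"dy": 0,"dz": 1,"ax": 0,"ay": 0,"az": 0,"hand": 0.6},{"dx": 0,"dy": 0,"dz": 0.8,"ax": 0,"ay": 0,"az": 0,"hand": 0.6},{"dx": 0,"dy": 0,"dz": 0,"ax": 0,"ay": 0,"az": 0,"hand": 0.6}]'

```text
time: 6.25
tcp_pos: [432.5, 70.7, 71.5]
tool_rot: [-0.002, 0.718, 0.696, -0.002]
force: [-0.3, -0.8, -0.6]
opening: 51.4
finger_force: 0.0
```

```bash
python3 - <<'E'
from h import *
o=ctrl.get_obs(); print(o['tcp_pos'],np.round(T_tool(o)[:3,:3],3),o['time'])
im,d,P=report('wrist',['stray_pen','shown_box','lane'])
# rack: plane fit of shown box top (15 deg slope) from the scene camera's and the wrist's masks
for cam in ['scene','side']:
    im,d,P=look(cam)
    for t in ['shown_box','lane']:
        m=masks_of(cam,t)
        if not m: continue
        q=P[m[0]['region']]; q=q[~np.isnan(q[:,0])]
        yaw=np.radians(-1.5); s=np.radians(15)
        ex=np.array([np.cos(yaw)*np.cos(s),np.sin(yaw)*np.cos(s),np.sin(s)]); ez=np.array([-np.cos(yaw)*np.sin(s),-np.sin(yaw)*np.sin(s),np.cos(s)]); ey=np.cross(ez,ex)
        L=q@np.c_[ex,ey,ez]
        h,e=np.histogram(L[:,2],bins=np.arange(L[:,2].min(),L[:,2].max()+4,4)); i=h.argsort()[-3:]
        for k in i:
            w=L[(L[:,2]>e[k])&(L[:,2]<e[k+1])]; print(cam,t,h[k],np.round(np.median(w[:,2]),1),np.round(np.percentile(w[:,:2],[1,99],axis=0),1).tolist(), [np.round(float(c),2) for c in cv2.minAreaRect(w[:,:2].astype(np.float32))[1]],round(cv2.minAreaRect(w[:,:2].astype(np.float32))[2],1))
E
```

```text
[432.49628991  70.67707086  71.49228112] [[ 0.03   1.    -0.006]
 [ 1.    -0.03  -0.001]
 [-0.001 -0.006 -1.   ]] 6.25
wrist stray_pen 0.84 [175. 264.] [436.   74.2] [134.5  14. ] 89.5 16.2 2224
wrist lane 0.6 [130. 450.] [569.1 115. ] [ 94.2 168.3] 2.7 45.2 7359
scene shown_box 120 -68.6 [[617.7, 60.7], [672.3, 213.5]] [np.float64(56.9), np.float64(155.17)] 1.4
scene shown_box 122 -62.6 [[618.0, 69.7], [668.0, 211.7]] [np.float64(50.48), np.float64(146.21)] 0.2
scene shown_box 337 -65.4 [[617.4, 64.5], [669.9, 212.5]] [np.float64(154.01), np.float64(54.02)] 89.2
scene lane 301 -64.4 [[618.0, 64.9], [669.1, 211.9]] [np.float64(151.46), np.float64(53.61)] 89.4
scene lane 381 -108.6 [[512.2, 47.7], [652.7, 228.3]] [np.float64(189.37), np.float64(155.88)] 86.1
scene lane 621 -111.8 [[512.3, 49.8], [668.6, 227.8]] [np.float64(185.9), np.float64(164.06)] 88.4
side lane 383 -65.5 [[620.0, 60.8], [670.3, 207.8]] [np.float64(51.25), np.float64(149.97)] 0.4
side lane 456 -112.6 [[520.9, 44.4], [677.2, 223.8]] [np.float64(184.25), np.float64(165.01)] 89.5
side lane 479 -110.6 [[519.8, 44.5], [676.1, 223.9]] [np.float64(183.31), np.float64(160.0)] 89.0
```

Call:
apply_moves --targets '[{"dx": 0.12,"dy": 0.12,"dz": 0.75,"ax": 0,"ay": 0,"az": -0.012,"hand": 0.6},{"dx": 0,"dy": 0,"dz": 0.75,"ax": 0,"ay": 0,"az": 0,"hand": 0.6},{"dx": 0,"dy": 0,"dz": 0.65,"ax": 0,"ay": 0,"az": 0,"hand": 0.6},{"dx": 0,"dy": 0,"dz": 0.1,"ax": 0,"ay": 0,"az": 0,"hand": 0.6},{"dx": 0,"dy": 0,"dz": 0,"ax": 0,"ay": 0,"az": 0,"hand": 0.6}]'

```text
time: 7.25
tcp_pos: [438.3, 75.7, 6.4]
tool_rot: [-0.0, 0.71, 0.704, -0.0]
force: [0.9, 0.8, 0.7]
opening: 51.2
finger_force: 0.0
```

Call:
apply_moves --targets '[{"dx": 0,"dy": 0,"dz": 0,"ax": 0,"ay": 0,"az": 0,"hand": 0},{"dx": 0,"dy": 0,"dz": 0,"ax": 0,"ay": 0,"az": 0,"hand": 0},{"dx": 0,"dy": 0,"dz": 0,"ax": 0,"ay": 0,"az": 0,"hand": 0},{"dx": 0,"dy": 0,"dz": 0,"ax": 0,"ay": 0,"az": 0,"hand": 0},{"dx": 0,"dy": 0,"dz": 0,"ax": 0,"ay": 0,"az": 0,"hand": 0}]'

```text
time: 7.75
tcp_pos: [438.8, 75.4, 6.7]
tool_rot: [0.0, 0.711, 0.704, 0.0]
force: [0.5, -1.0, -0.2]
opening: -0.1
finger_force: 0.0
```

Call:
apply_moves --targets '[{"dx": 0,"dy": 0,"dz": -0.4,"ax": 0,"ay": 0,"az": 0,"hand": 0},{"dx": 0,"dy": 0,"dz": -1,"ax": 0,"ay": 0,"az": 0,"hand": 0},{"dx": 0,"dy": 0,"dz": -1,"ax": 0,"ay": 0,"az": 0,"hand": 0},{"dx": 0,"dy": 0,"dz": -1,"ax": 0,"ay": 0,"az": 0,"hand": 0},{"dx": 0,"dy": 0,"dz": 0,"ax": 0,"ay": 0,"az": 0,"hand": 0}]'

```text
time: 8.25
tcp_pos: [441.2, 76.2, 112.4]
tool_rot: [0.003, 0.711, 0.704, 0.003]
force: [1.3, 0.4, 1.3]
opening: 0.0
finger_force: 0.0
```

```bash
python3 - <<'E'
from h import *
o=ctrl.get_obs(); print(o['tcp_pos'],np.round(T_tool(o)[:3,:3],3),o['time'])
im,d,P=report('wrist',['stray_pen']); save('w3',im)
print(np.round(P[150:200:6,290],0).tolist())
report('scene',['stray_pen']);report('side',['stray_pen'])
E
```

```text
[441.22485815  76.23935143 112.3934773 ] [[ 0.01   1.     0.007]
 [ 1.    -0.01   0.   ]
 [ 0.     0.007 -1.   ]] 8.25
wrist stray_pen 0.88 [165. 254.] [435.9  81.5] [119.2  14.3] 89.4 16.3 1517
[[473.0, 97.0, 1.0], [474.0, 91.0, -0.0], [474.0, 85.0, 1.0], [474.0, 78.0, 0.0], [474.0, 72.0, 0.0], [nan, nan, nan], [474.0, 59.0, 1.0], [475.0, 52.0, -1.0], [nan, nan, nan]]
scene stray_pen 0.66 [220. 280.] [431.6  74.2] [125.6  14. ] 89.7 17.3 78
side stray_pen 0.65 [200. 207.] [435.  73.] [  9.8 131.9] 0.5 16.6 86
```

View pics/w3.png

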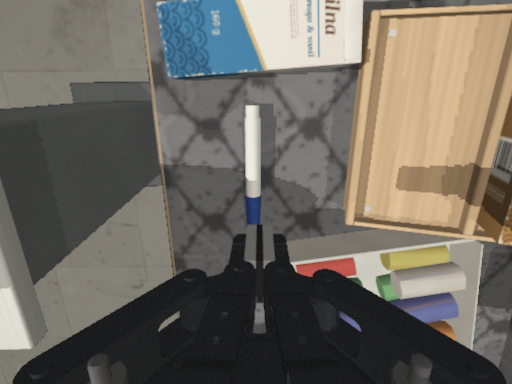

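The pen is untouched at (165, 254); the fingers shut over it. I'll go lower with a smaller opening.

Call:
apply_moves --targets '[{"dx": 0,"dy": -0.1,"dz": 0.6,"ax": 0,"ay": 0,"az": 0,"hand": 0.45},{"dx": 0,"dy": 0,"dz": 1,"ax": 0,"ay": 0,"az": 0,"hand": 0.45},{"dx": 0,"dy": 0,"dz": 1,"ax": 0,"ay": 0,"az": 0,"hand": 0.45},{"dx": 0,"dy": 0,"dz": 0.85,"ax": 0,"ay": 0,"az": 0,"hand": 0.45},{"dx": 0,"dy": 0,"dz": 0,"ax": 0,"ay": 0,"az": 0,"hand": 0.45}]'

```text
time: 9.05
tcp_pos: [432.3, 75.3, 1.9]
tool_rot: [-0.002, 0.71, 0.704, -0.003]
force: [-0.3, -0.1, 0.4]
opening: 38.1
finger_force: 0.0
```

Call:
apply_moves --targets '[{"dx": 0,"dy": 0,"dz": 0,"ax": 0,"ay": 0,"az": 0,"hand": 0.45},{"dx": 0,"dy": 0,"dz": 0,"ax": 0,"ay": 0,"az": 0,"hand": 0.45}]'

```text
time: 9.25
tcp_pos: [436.3, 76.0, 5.8]
tool_rot: [0.0, 0.71, 0.704, 0.001]
force: [0.1, -0.3, 0.3]
opening: 38.3
finger_force: 0.0
```

```bash
python3 - <<'E'
from h import *
o=ctrl.get_obs(); print(o['tcp_pos'],o['force'],o['opening'],o['time'])
im,d,P=report('wrist',['stray_pen']); report('side',['stray_pen']);save('w4',cv2.resize(look('side')[0][140:270,140:320],None,fx=4,fy=4))
E
```

```text
[436.25879896  75.9730962    5.82987105] [ 0.14005389 -0.2687475   0.29690914] 38.30750919528949 9.25
wrist stray_pen 0.86 [207. 258.] [435.9  74.2] [135.  14.] 89.3 16.2 3823
side stray_pen 0.64 [161. 242.] [578.1 345.3] [166.   93.1] 42.7 16.9 65
side stray_pen 0.54 [205. 204.] [433.5  69. ] [125.   12.4] 89.9 17.0 86
```

View pics/w4.png

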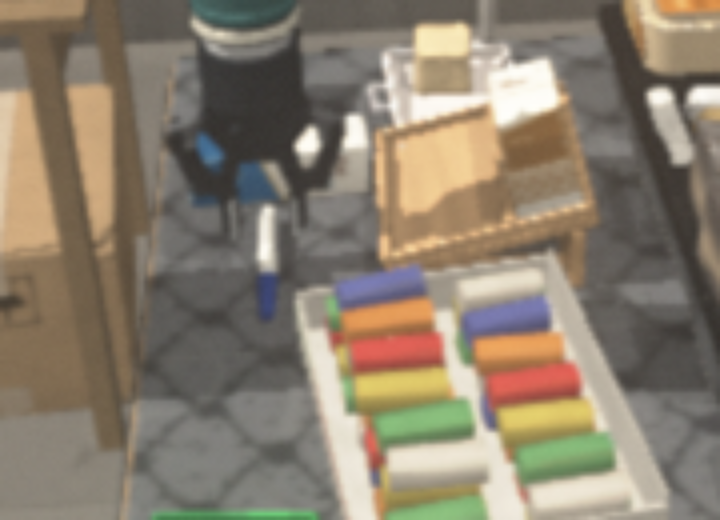

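The fingers straddle the pen (about (205, 204) in the full side view). I'll lower 4 mm and close.

Call:
apply_moves --targets '[{"dx": 0,"dy": 0,"dz": 0.08,"ax": 0,"ay": 0,"az": 0,"hand": 0.45},{"dx": 0,"dy": 0,"dz": 0.07,"ax": 0,"ay": 0,"az": 0,"hand": 0.45},{"dx": 0,"dy": 0,"dz": 0,"ax": 0,"ay": 0,"az": 0,"hand": 0.3},{"dx": 0,"dy": 0,"dz": 0,"ax": 0,"ay": 0,"az": 0,"hand": 0.22},{"dx": 0,"dy": 0,"dz": 0,"ax": 0,"ay": 0,"az": 0,"hand": 0.18}]'

```text
time: 10.0
tcp_pos: [435.5, 75.6, 0.4]
tool_rot: [-0.0, 0.711, 0.704, -0.0]
force: [-0.8, 0.2, 0.4]
opening: 15.6
finger_force: 0.0
```

Call:
apply_moves --targets '[{"dx": 0,"dy": 0,"dz": 0,"ax": 0,"ay": 0,"az": 0,"hand": 0.1},{"dx": 0,"dy": 0,"dz": 0,"ax": 0,"ay": 0,"az": 0,"hand": 0.1},{"dx": 0,"dy": 0,"dz": 0,"ax": 0,"ay": 0,"az": 0,"hand": 0.1}]'

```text
time: 10.3
tcp_pos: [435.6, 75.5, 0.5]
tool_rot: [-0.0, 0.711, 0.704, -0.0]
force: [0.0, 0.0, 0.3]
opening: 8.5
finger_force: 0.0
```

```bash
python3 - <<'E'
from h import *
o=ctrl.get_obs(); print(o['tcp_pos'],o['force'],o['opening'],o['time'])
im,d,P=report('wrist',['stray_pen']); save('w5',im[100:384,100:420])
E
```

```text
[435.56615783  75.53336386   0.46113869] [0.0337853  0.00707615 0.26043831] 8.453918077594524 10.3
wrist stray_pen 0.69 [200. 260.] [435.8  74.5] [134.7  13.8] 89.5 16.2 3778
```

View pics/w5.png

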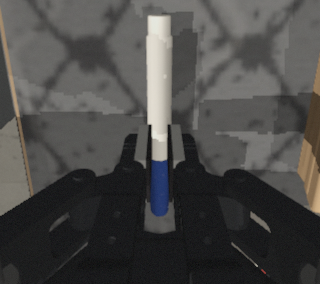

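Call:
apply_moves --targets '[{"dx": 0,"dy": 0,"dz": 0,"ax": 0,"ay": 0,"az": 0,"hand": 0},{"dx": 0,"dy": 0,"dz": 0,"ax": 0,"ay": 0,"az": 0,"hand": 0},{"dx": 0,"dy": 0,"dz": 0,"ax": 0,"ay": 0,"az": 0,"hand": 0}]'

```text
time: 10.7
tcp_pos: [435.6, 75.5, 0.5]
tool_rot: [0.0, 0.711, 0.704, 0.0]
force: [-0.3, 0.7, 0.1]
opening: -0.0
finger_force: 0.0
```

```bash
python3 - <<'E'
from h import *
o=ctrl.get_obs(); print(o['tcp_pos'],o['force'],o['opening'],o['finger_force'],o['time'])
im,d,P=look('wrist'); save('w6',cv2.resize(im[200:330,190:330],None,fx=4,fy=4))
for r in (225,235,245,260,280): print(r,[(c,*[int(x) if x==x else None for x in P[r,c]]) for c in range(236,286,4)])
E
```

```text
[435.58785042  75.54290675   0.4735125 ] [-0.34026845  0.66287097  0.06353777] -0.023169572348210862 0.0 10.7
225 [(236, 420, 70, 1), (240, 422, 69, 0), (244, 425, 70, 0), (248, 429, 86, 32), (252, 431, 86, 32), (256, 434, 86, 33), (260, 436, 86, 33), (264, 438, 87, 34), (268, 440, 86, 33), (272, 444, 70, 1), (276, 446, 69, 0), (280, 449, 69, 0), (284, 452, 68, -1)]
235 [(236, 419, 62, 0), (240, 425, 83, 38), (244, 427, 82, 36), (248, 430, 86, 44), (252, 432, 86, 44), (256, 434, 86, 44), (260, 436, 86, 44), (264, 438, 86, 44), (268, 440, 87, 45), (272, 442, 86, 43), (276, 444, 82, 37), (280, 446, 82, 37), (284, 452, 62, 0)]
245 [(236, 424, 82, 47), (240, 426, 82, 47), (244, 428, 82, 47), (248, 430, 86, 54), (252, 432, 86, 53), (256, 434, 86, 53), (260, 436, 87, 55), (264, 437, 86, 54), (268, 439, 86, 54), (272, 441, 86, 54), (276, 443, 82, 47), (280, 445, 82, 46), (284, 447, 82, 47)]
260 [(236, 425, 82, 60), (240, 427, 83, 60), (244, 429, 86, 66), (248, 430, 87, 67), (252, 432, 86, 66), (256, 434, 86, 66), (260, 436, 86, 66), (264, 437, 86, 65), (268, 439, 86, 66), (272, 441, 86, 66), (276, 443, 82, 59), (280, 444, 82, 60), (284, 446, 82, 59)]
280 [(236, 426, 87, 80), (240, 428, 87, 80), (244, 429, 87, 81), (248, 431, 87, 80), (252, 432, 87, 80), (256, 434, 76, 66), (260, 435, 77, 67), (264, 437, 82, 74), (268, 438, 88, 81), (272, 440, 87, 80), (276, 441, 87, 80), (280, 443, 87, 81), (284, 445, 87, 80)]
```

View pics/w6.png

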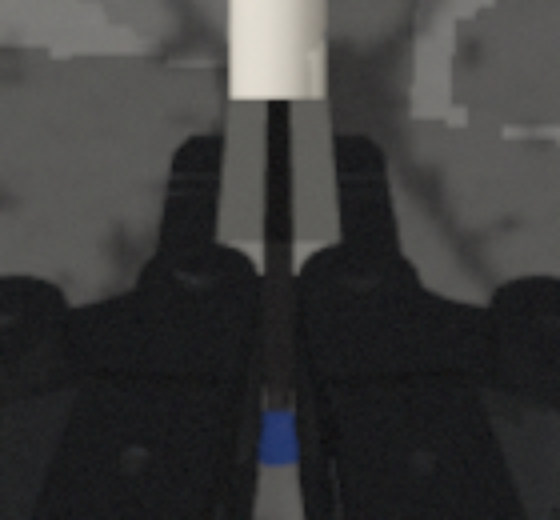

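The pads (crop rows 100–240) end well above the pen: by depth their ends are about 30 mm above the reported TCP. I'll open, go down 20 mm in small steps and watch the force.

Call:
apply_moves --targets '[{"dx": 0,"dy": 0,"dz": 0,"ax": 0,"ay": 0,"az": 0,"hand": 0.45},{"dx": 0,"dy": 0,"dz": 0,"ax": 0,"ay": 0,"az": 0,"hand": 0.45},{"dx": 0,"dy": 0,"dz": 0,"ax": 0,"ay": 0,"az": 0,"hand": 0.45}]'

```text
time: 11.05
tcp_pos: [435.6, 75.5, 0.5]
tool_rot: [0.0, 0.711, 0.704, -0.0]
force: [-1.3, 0.0, 0.9]
opening: 38.4
finger_force: 0.0
```

Call:
apply_moves --targets '[{"dx": 0,"dy": 0,"dz": 0.15,"ax": 0,"ay": 0,"az": 0,"hand": 0.45},{"dx": 0,"dy": 0,"dz": 0.15,"ax": 0,"ay": 0,"az": 0,"hand": 0.45},{"dx": 0,"dy": 0,"dz": 0.1,"ax": 0,"ay": 0,"az": 0,"hand": 0.45},{"dx": 0,"dy": 0,"dz": 0,"ax": 0,"ay": 0,"az": 0,"hand": 0.45}]'

```text
time: 11.45
tcp_pos: [435.1, 75.5, -12.1]
tool_rot: [-0.0, 0.711, 0.704, -0.001]
force: [-0.5, 0.3, -0.2]
opening: 38.6
finger_force: 0.0
```

```bash
python3 - <<'E'
from h import *
o=ctrl.get_obs(); print(o['tcp_pos'],o['force'],o['opening'],o['finger_force'],o['time'])
im,d,P=look('wrist')
T=np.linalg.inv(T_tool(o)); Q=P@T[:3,:3].T+T[:3,3]
m=(abs(Q[...,0])<14)&(abs(Q[...,1])<45)&(Q[...,2]<-5)&(P[...,2]>22)
q=Q[m]; print('lowest finger points, tool frame'); print(np.round(q[q[:,2].argsort()[::-1][:12]],0).tolist())
im,d,P=look('side'); m=(abs(P[...,1]-75)<25)&(abs(P[...,0]-435)<60)&(P[...,2]>3)&(P[...,2]<60)
q=P[m]; print(np.round(q[q[:,2].argsort()[:40:3]]).tolist())
E
```

```text
[435.06151762  75.4813588  -12.14516399] [-0.4869141   0.28496433 -0.15771474] 38.60935242414285 0.0 11.45
lowest finger points, tool frame
[[11.0, -20.0, -34.0], [11.0, 23.0, -34.0], [11.0, -24.0, -34.0], [3.0, 19.0, -34.0], [-0.0, 19.0, -34.0], [11.0, 25.0, -34.0], [11.0, -25.0, -34.0], [11.0, -25.0, -34.0], [11.0, 24.0, -34.0], [-6.0, -19.0, -34.0], [11.0, -21.0, -34.0], [-1.0, -19.0, -34.0]]
[[482.0, 56.0, 3.0], [442.0, 50.0, 7.0], [427.0, 57.0, 11.0], [439.0, 64.0, 12.0], [440.0, 58.0, 13.0], [433.0, 99.0, 14.0], [436.0, 67.0, 14.0], [433.0, 67.0, 14.0], [440.0, 92.0, 14.0], [436.0, 92.0, 15.0], [430.0, 56.0, 15.0], [437.0, 70.0, 16.0], [440.0, 64.0, 16.0], [430.0, 59.0, 16.0]]
```

Call:
apply_moves --targets '[{"dx": 0,"dy": 0,"dz": 0.15,"ax": 0,"ay": 0,"az": 0,"hand": 0.45},{"dx": 0,"dy": 0,"dz": 0,"ax": 0,"ay": 0,"az": 0,"hand": 0.45}]'

```text
time: 11.75
tcp_pos: [435.3, 75.4, -16.4]
tool_rot: [-0.0, 0.711, 0.704, -0.0]
force: [-0.3, -1.1, -0.9]
opening: 38.4
finger_force: 0.0
```

```bash
cat >> h.py <<'E'
def tips():
    o=ctrl.get_obs(); im,d,P=look('wrist'); T=np.linalg.inv(T_tool(o)); Q=P@T[:3,:3].T+T[:3,3]
    m=(abs(Q[...,0])<14)&(abs(Q[...,1])<50)&(abs(Q[...,1])>12)&(P[...,2]>4)&(Q[...,2]<30)
    q=Q[m]; print('tips',len(q),np.round(q[q[:,2].argsort()[::-1][:8]],0).tolist()); print(o['tcp_pos'],o['force'],o['opening'],o['time'])
E
python3 -c "
from h import *
tips()"
```

```text
tips 19112 [[-3.0, -19.0, -29.0], [-2.0, -19.0, -30.0], [-5.0, -19.0, -30.0], [-3.0, 19.0, -30.0], [-2.0, 19.0, -30.0], [-1.0, 19.0, -30.0], [-1.0, -19.0, -30.0], [-6.0, -19.0, -30.0]]
[435.2816069   75.44857112 -16.43001835] [-0.33579198 -1.06085307 -0.86304405] 38.40722247355777 11.75
```

Call:
apply_moves --targets '[{"dx": 0,"dy": 0,"dz": 0.15,"ax": 0,"ay": 0,"az": 0,"hand": 0.45},{"dx": 0,"dy": 0,"dz": 0.15,"ax": 0,"ay": 0,"az": 0,"hand": 0.45},{"dx": 0,"dy": 0,"dz": 0,"ax": 0,"ay": 0,"az": 0,"hand": 0.45}]'

```text
time: 12.1
tcp_pos: [435.1, 75.4, -25.7]
tool_rot: [-0.0, 0.711, 0.704, -0.001]
force: [-0.3, -0.8, -0.1]
opening: 38.5
finger_force: 0.0
```

Call:
apply_moves --targets '[{"dx": 0,"dy": 0,"dz": 0,"ax": 0,"ay": 0,"az": 0,"hand": 0},{"dx": 0,"dy": 0,"dz": 0,"ax": 0,"ay": 0,"az": 0,"hand": 0},{"dx": 0,"dy": 0,"dz": 0,"ax": 0,"ay": 0,"az": 0,"hand": 0},{"dx": 0,"dy": 0,"dz": 0,"ax": 0,"ay": 0,"az": 0,"hand": 0},{"dx": 0,"dy": 0,"dz": 0,"ax": 0,"ay": 0,"az": 0,"hand": 0}]'

```text
time: 12.6
tcp_pos: [435.5, 75.6, -24.8]
tool_rot: [0.0, 0.711, 0.704, 0.0]
force: [-1.5, -0.1, 5.3]
opening: 13.1
finger_force: 59.0
```

```bash
python3 -c "
from h import *
tips()"
```

```text
tips 21618 [[11.0, 12.0, -32.0], [11.0, 13.0, -32.0], [11.0, -12.0, -33.0], [11.0, 13.0, -33.0], [10.0, 13.0, -33.0], [11.0, -13.0, -33.0], [11.0, -13.0, -34.0], [11.0, 12.0, -34.0]]
[435.54920863  75.58459342 -24.82402242] [-1.46859183 -0.06016117  5.32136122] 13.0798451138899 12.6
```

Gripped (59 N). Lifting and carrying to the green tray.

Call:
apply_moves --targets '[{"dx": 0,"dy": 0,"dz": -0.5,"ax": 0,"ay": 0,"az": 0,"hand": 0},{"dx": 0,"dy": 0,"dz": -1,"ax": 0,"ay": 0,"az": 0,"hand": 0},{"dx": 0,"dy": 0,"dz": -1,"ax": 0,"ay": 0,"az": 0,"hand": 0},{"dx": 0,"dy": 0,"dz": -1,"ax": 0,"ay": 0,"az": 0,"hand": 0},{"dx": 0,"dy": 0,"dz": -0.5,"ax": 0,"ay": 0,"az": 0,"hand": 0}]'

```text
time: 13.15
tcp_pos: [436.7, 75.7, 97.0]
tool_rot: [0.001, 0.711, 0.704, 0.001]
force: [-0.2, -0.1, -0.4]
opening: 13.1
finger_force: 58.8
```

Call:
apply_moves --targets '[{"dx": -0.5,"dy": -0.05,"dz": 0,"ax": 0,"ay": 0,"az": 0,"hand": 0},{"dx": -1,"dy": -0.1,"dz": 0,"ax": 0,"ay": 0,"az": 0,"hand": 0},{"dx": -1,"dy": -0.1,"dz": 0,"ax": 0,"ay": 0,"az": 0,"hand": 0},{"dx": -1,"dy": -0.1,"dz": 0,"ax": 0,"ay": 0,"az": 0,"hand": 0},{"dx": -1,"dy": -0.1,"dz": 0,"ax": 0,"ay": 0,"az": 0,"hand": 0}]'

```text
time: 13.65
tcp_pos: [420.5, -60.6, 94.9]
tool_rot: [0.0, 0.711, 0.704, 0.0]
force: [1.3, -0.2, -1.1]
opening: 13.1
finger_force: 58.8
```

Call:
apply_moves --targets '[{"dx": -1,"dy": -0.1,"dz": 0,"ax": 0,"ay": 0,"az": 0,"hand": 0},{"dx": -1,"dy": -0.1,"dz": 0,"ax": 0,"ay": 0,"az": 0,"hand": 0},{"dx": -1,"dy": -0.1,"dz": 0,"ax": 0,"ay": 0,"az": 0,"hand": 0},{"dx": -1,"dy": -0.1,"dz": 0,"ax": 0,"ay": 0,"az": 0,"hand": 0},{"dx": -1,"dy": -0.1,"dz": 0,"ax": 0,"ay": 0,"az": 0,"hand": 0}]'

```text
time: 14.15
tcp_pos: [403.9, -210.6, 94.9]
tool_rot: [0.0, 0.711, 0.704, 0.0]
force: [0.6, -0.0, 0.4]
opening: 13.1
finger_force: 58.8
```

Call:
apply_moves --targets '[{"dx": -1,"dy": -0.1,"dz": 0,"ax": 0,"ay": 0,"az": 0,"hand": 0},{"dx": -1,"dy": -0.07,"dz": 0,"ax": 0,"ay": 0,"az": 0,"hand": 0},{"dx": -0.35,"dy": 0,"dz": 0,"ax": 0,"ay": 0,"az": 0.044,"hand": 0},{"dx": 0,"dy": 0,"dz": 0,"ax": 0,"ay": 0,"az": 0,"hand": 0},{"dx": 0,"dy": 0,"dz": 0,"ax": 0,"ay": 0,"az": 0,"hand": 0}]'

```text
time: 14.65
tcp_pos: [398.4, -278.9, 94.8]
tool_rot: [-0.0, 0.734, 0.679, 0.0]
force: [0.4, 1.1, -0.2]
opening: 13.0
finger_force: 58.8
```

```bash
python3 - <<'E'
from h import *
tips(); im,d,P=report('wrist',['stray_pen','pen_tray','tray_pen']); report('side',['pen_tray','tray_pen','stray_pen'])
E
```

```text
tips 21597 [[11.0, -13.0, -33.0], [11.0, 13.0, -33.0], [11.0, 13.0, -33.0], [11.0, -12.0, -33.0], [11.0, 12.0, -34.0], [11.0, -13.0, -34.0], [11.0, 13.0, -34.0], [11.0, 12.0, -34.0]]
[ 398.36519184 -278.94495672   94.776299  ] [ 0.40974416  1.09219423 -0.1729432 ] 12.954248304119004 14.65
wrist pen_tray 0.65 [142. 279.] [ 410.2 -279.7] [169.3 106.2] 85.6 13.7 1818
wrist tray_pen 0.65 [179. 313.] [ 448.  -287.8] [134.7  13.5] 86.2 19.4 1825
side pen_tray 0.64 [302. 194.] [ 408.8 -281.1] [171.1 106.1] 84.7 10.9 270
side tray_pen 0.58 [162. 207.] [437.3 324.7] [61.5 49.5] 83.7 44.7 111
side tray_pen 0.56 [296. 211.] [ 446.9 -288.5] [129.1  13.1] 85.7 19.4 211
side stray_pen 0.55 [269. 183.] [ 396.3 -294.7] [106.4  13.7] 87.4 135.9 161
```

Call:
apply_moves --targets '[{"dx": 0,"dy": 0,"dz": 1,"ax": 0,"ay": 0,"az": 0,"hand": 0},{"dx": 0,"dy": 0,"dz": 1,"ax": 0,"ay": 0,"az": 0,"hand": 0},{"dx": 0,"dy": 0,"dz": 1,"ax": 0,"ay": 0,"az": 0,"hand": 0},{"dx": 0,"dy": 0,"dz": 0.5,"ax": 0,"ay": 0,"az": 0,"hand": 0},{"dx": 0,"dy": 0,"dz": 0.15,"ax": 0,"ay": 0,"az": 0,"hand": 0}]'

```text
time: 15.6
tcp_pos: [397.7, -278.9, -15.9]
tool_rot: [-0.001, 0.734, 0.679, -0.0]
force: [0.4, 0.8, -0.0]
opening: 13.0
finger_force: 58.8
```

Call:
apply_moves --targets '[{"dx": 0,"dy": 0,"dz": 0.1,"ax": 0,"ay": 0,"az": 0,"hand": 0},{"dx": 0,"dy": 0,"dz": 0.1,"ax": 0,"ay": 0,"az": 0,"hand": 0},{"dx": 0,"dy": 0,"dz": 0,"ax": 0,"ay": 0,"az": 0,"hand": 0}]'

```text
time: 15.9
tcp_pos: [398.9, -280.0, -19.9]
tool_rot: [0.001, 0.734, 0.679, 0.0]
force: [-0.5, -0.8, -0.0]
opening: 13.0
finger_force: 58.8
```

Call:
apply_moves --targets '[{"dx": 0,"dy": 0,"dz": 0,"ax": 0,"ay": 0,"az": 0,"hand": 0.25},{"dx": 0,"dy": 0,"dz": 0,"ax": 0,"ay": 0,"az": 0,"hand": 0.35},{"dx": 0,"dy": 0,"dz": 0,"ax": 0,"ay": 0,"az": 0,"hand": 0.35}]'

```text
time: 16.2
tcp_pos: [398.7, -279.9, -20.1]
tool_rot: [0.0, 0.735, 0.679, 0.0]
force: [0.6, -0.5, 0.5]
opening: 29.8
finger_force: 0.0
```

Call:
apply_moves --targets '[{"dx": 0,"dy": 0,"dz": -0.5,"ax": 0,"ay": 0,"az": 0,"hand": 0.35},{"dx": 0,"dy": 0,"dz": -1,"ax": 0,"ay": 0,"az": 0,"hand": 0.35},{"dx": 0,"dy": 0,"dz": -1,"ax": 0,"ay": 0,"az": 0,"hand": 0.35},{"dx": 0,"dy": 0,"dz": -1,"ax": 0,"ay": 0,"az": 0,"hand": 1},{"dx": 0,"dy": 0,"dz": -1,"ax": 0,"ay": 0,"az": 0,"hand": 1}]'

```text
time: 16.7
tcp_pos: [398.4, -279.4, 116.7]
tool_rot: [0.0, 0.734, 0.679, 0.0]
force: [0.3, -0.7, 0.2]
opening: 57.9
finger_force: 0.0
```

```bash
python3 - <<'E'
from h import *
print(ctrl.get_obs()['tcp_pos']); im,d,P=report('wrist',['stray_pen','pen_tray','tray_pen']); report('side',['pen_tray','tray_pen','stray_pen'])
E
```

```text
[ 398.43221578 -279.37659157  116.69594396]
wrist stray_pen 0.71 [169. 260.] [ 399.5 -281.5] [135.1  14.2] 85.1 19.2 1622
wrist pen_tray 0.85 [155. 268.] [ 410.5 -279.8] [169.8 106.5] 85.7 13.5 2002
side pen_tray 0.85 [301. 193.] [ 408.9 -281.2] [171. 106.] 85.9 12.5 343
side tray_pen 0.67 [299. 211.] [ 446.5 -288.6] [131.2  14.1] 87.6 19.7 209
side tray_pen 0.62 [180. 211.] [454.5 194.4] [126.5  57.5] 3.7 47.1 338
side stray_pen 0.88 [296. 190.] [ 398.4 -284.2] [129.8  12.9] 85.4 19.6 199
```

The pen lies in the green tray. Now over to the box, turning the tool a quarter turn.

Call:
apply_moves --targets '[{"dx": 0.8,"dy": 0.02,"dz": 0,"ax": 0,"ay": 0,"az": 0,"hand": 1},{"dx": 1,"dy": 0.02,"dz": 0,"ax": 0,"ay": 0,"az": 0,"hand": 1},{"dx": 1,"dy": 0.02,"dz": 0,"ax": 0,"ay": 0,"az": 0,"hand": 1},{"dx": 1,"dy": 0.02,"dz": 0,"ax": 0,"ay": 0,"az": 0,"hand": 1},{"dx": 1,"dy": 0.02,"dz": 0,"ax": 0,"ay": 0,"az": 0,"hand": 1}]'

```text
time: 17.6
tcp_pos: [412.3, -134.8, 113.7]
tool_rot: [-0.001, 0.734, 0.679, -0.0]
force: [1.3, -0.1, 0.6]
opening: 85.3
finger_force: 0.0
```

Call:
apply_moves --targets '[{"dx": 1,"dy": 0.02,"dz": 0,"ax": 0,"ay": 0,"az": 0,"hand": 1},{"dx": 1,"dy": 0.02,"dz": 0,"ax": 0,"ay": 0,"az": 0,"hand": 1},{"dx": 1,"dy": 0.02,"dz": 0,"ax": 0,"ay": 0,"az": 0,"hand": 1},{"dx": 1,"dy": 0.02,"dz": 0,"ax": 0,"ay": 0,"az": 0,"hand": 1},{"dx": 1,"dy": 0.02,"dz": 0,"ax": 0,"ay": 0,"az": 0,"hand": 1}]'

```text
time: 18.1
tcp_pos: [427.0, 14.3, 113.8]
tool_rot: [-0.001, 0.734, 0.679, -0.0]
force: [-0.1, 0.5, -0.7]
opening: 85.4
finger_force: 0.0
```

Call:
apply_moves --targets '[{"dx": 1,"dy": 0.02,"dz": 0,"ax": 0,"ay": 0,"az": 0,"hand": 1},{"dx": 1,"dy": 0.02,"dz": 0,"ax": 0,"ay": 0,"az": 0,"hand": 1},{"dx": 1,"dy": 0.02,"dz": 0,"ax": 0,"ay": 0,"az": 0,"hand": 1},{"dx": 1,"dy": 0.02,"dz": 0,"ax": 0,"ay": 0,"az": 0,"hand": 1},{"dx": 1,"dy": 0.02,"dz": 0,"ax": 0,"ay": 0,"az": 0,"hand": 1}]'

```text
time: 18.6
tcp_pos: [441.8, 163.4, 113.6]
tool_rot: [-0.001, 0.734, 0.679, -0.001]
force: [0.5, 0.9, 0.1]
opening: 85.3
finger_force: 0.0
```

Call:
apply_moves --targets '[{"dx": 1,"dy": 0.02,"dz": 0,"ax": 0,"ay": 0,"az": 0,"hand": 1},{"dx": 0,"dy": 0,"dz": 0,"ax": 0,"ay": 0,"az": 0.09,"hand": 1},{"dx": 0,"dy": 0,"dz": 0,"ax": 0,"ay": 0,"az": 0.09,"hand": 1},{"dx": 0,"dy": 0,"dz": 0,"ax": 0,"ay": 0,"az": 0.09,"hand": 1},{"dx": 0,"dy": 0,"dz": 0,"ax": 0,"ay": 0,"az": 0.09,"hand": 1}]'

```text
time: 19.1
tcp_pos: [444.7, 192.2, 113.5]
tool_rot: [-0.0, 0.896, 0.444, -0.001]
force: [0.4, -0.1, -0.4]
opening: 85.1
finger_force: 0.0
```

Call:
apply_moves --targets '[{"dx": 0,"dy": 0,"dz": 0,"ax": 0,"ay": 0,"az": 0.09,"hand": 1},{"dx": 0,"dy": 0,"dz": 0,"ax": 0,"ay": 0,"az": 0.09,"hand": 1},{"dx": 0,"dy": 0,"dz": 0,"ax": 0,"ay": 0,"az": 0.09,"hand": 1},{"dx": 0,"dy": 0,"dz": 0,"ax": 0,"ay": 0,"az": 0.09,"hand": 1},{"dx": 0,"dy": 0,"dz": 0,"ax": 0,"ay": 0,"az": 0.09,"hand": 1}]'

```text
time: 19.6
tcp_pos: [444.7, 192.1, 113.5]
tool_rot: [0.0, 0.994, 0.107, -0.001]
force: [-0.0, -0.0, 0.1]
opening: 85.4
finger_force: 0.0
```

Call:
apply_moves --targets '[{"dx": 0,"dy": 0,"dz": 0,"ax": 0,"ay": 0,"az": 0.09,"hand": 1},{"dx": 0,"dy": 0,"dz": 0,"ax": 0,"ay": 0,"az": 0,"hand": 1}]'

```text
time: 19.8
tcp_pos: [444.8, 192.1, 113.7]
tool_rot: [0.0, 0.999, 0.039, -0.001]
force: [-0.5, -0.4, 0.1]
opening: 85.6
finger_force: 0.0
```

```bash
python3 - <<'E'
from h import *
tips(); o=ctrl.get_obs(); T=T_tool(o); print(np.round(T[:3,:3],3))
im,d,P=report('wrist',['stray_box']); report('scene',['stray_box']); report('side',['stray_box'])
E
```

```text
tips 9175 [[4.0, -43.0, -41.0], [-2.0, -43.0, -41.0], [-2.0, -43.0, -41.0], [4.0, -43.0, -41.0], [-2.0, 43.0, -41.0], [4.0, 43.0, -41.0], [3.0, 43.0, -42.0], [3.0, -43.0, -42.0]]
[444.77616212 192.10994903 113.66432646] [-0.50622242 -0.37151538  0.09411127] 85.55732668491 19.8
[[ 0.997  0.082 -0.001]
 [ 0.082 -0.997 -0.001]
 [-0.001  0.001 -1.   ]]
wrist stray_box 0.95 [170. 255.] [444.3 195.4] [150.1  52.1] 3.6 47.3 9515
wrist stray_box 0.53 [ 46. 374.] [563.2 121. ] [180.1  76.7] 88.7 42.5 8490
scene stray_box 0.78 [232. 255.] [441.4 198.4] [150.5  57.6] 6.0 48.1 526
side stray_box 0.64 [180. 212.] [444.2 192.9] [147.1  58.9] 5.0 47.0 382
```

Call:
apply_moves --targets '[{"dx": 0,"dy": -0.11,"dz": 1,"ax": 0,"ay": 0,"az": 0.012,"hand": 1},{"dx": 0,"dy": 0,"dz": 1,"ax": 0,"ay": 0,"az": 0,"hand": 1},{"dx": 0,"dy": 0,"dz": 1,"ax": 0,"ay": 0,"az": 0,"hand": 1},{"dx": 0,"dy": 0,"dz": 1,"ax": 0,"ay": 0,"az": 0,"hand": 1},{"dx": 0,"dy": 0,"dz": 0.32,"ax": 0,"ay": 0,"az": 0,"hand": 1}]'

```text
time: 20.65
tcp_pos: [443.3, 194.5, -17.6]
tool_rot: [0.001, 1.0, 0.03, -0.002]
force: [-0.9, 0.0, 0.7]
opening: 85.1
finger_force: 0.0
```

Call:
apply_moves --targets '[{"dx": 0,"dy": 0,"dz": 0,"ax": 0,"ay": 0,"az": 0,"hand": 1},{"dx": 0,"dy": 0,"dz": 0,"ax": 0,"ay": 0,"az": 0,"hand": 0.4},{"dx": 0,"dy": 0,"dz": 0,"ax": 0,"ay": 0,"az": 0,"hand": 0.4},{"dx": 0,"dy": 0,"dz": 0,"ax": 0,"ay": 0,"az": 0,"hand": 0.4},{"dx": 0,"dy": 0,"dz": 0,"ax": 0,"ay": 0,"az": 0,"hand": 0.4}]'

```text
time: 21.15
tcp_pos: [446.3, 195.9, -13.6]
tool_rot: [-0.0, 1.0, 0.03, 0.001]
force: [-1.1, -0.8, 7.0]
opening: 50.6
finger_force: 63.6
```

```bash
python3 - <<'E'
from h import *
tips(); o=ctrl.get_obs(); T=T_tool(o); print(np.round(T[:3,:3],3),o['finger_force'])
report('wrist',['stray_box']); report('side',['stray_box'])
E
```

```text
tips 15423 [[11.0, 31.0, -36.0], [11.0, 32.0, -36.0], [11.0, 32.0, -36.0], [11.0, -32.0, -37.0], [11.0, -32.0, -37.0], [11.0, 31.0, -37.0], [6.0, -38.0, -37.0], [11.0, 32.0, -38.0]]
[446.32467738 195.87343947 -13.56260276] [-1.09472495 -0.77585307  7.02784918] 50.63447571020053 21.15
[[ 0.998  0.059  0.003]
 [ 0.059 -0.998  0.001]
 [ 0.003 -0.001 -1.   ]] 63.591567277908325
wrist stray_box 0.9 [208. 260.] [465.6 197.2] [107.7  52.3] 3.7 47.2 26612
side stray_box 0.89 [180. 207.] [443.2 193.7] [149.8  58.8] 2.2 47.0 329
side stray_box 0.66 [299. 195.] [ 408.8 -280.9] [171.  106.1] 85.7 12.8 353
```

Box gripped (64 N). Lift, turn, carry over the ledge and tilt 15°.

Call:
apply_moves --targets '[{"dx": 0,"dy": 0,"dz": -0.5,"ax": 0,"ay": 0,"az": 0,"hand": 0.4},{"dx": 0,"dy": 0,"dz": -1,"ax": 0,"ay": 0,"az": 0,"hand": 0.4},{"dx": 0,"dy": 0,"dz": -1,"ax": 0,"ay": 0,"az": 0,"hand": 0.4},{"dx": 0,"dy": 0,"dz": -1,"ax": 0,"ay": 0,"az": 0,"hand": 0.4},{"dx": 0,"dy": 0,"dz": -0.5,"ax": 0,"ay": 0,"az": 0,"hand": 0.4}]'

```text
time: 21.9
tcp_pos: [446.3, 195.9, 107.8]
tool_rot: [-0.001, 1.0, 0.03, 0.002]
force: [-0.2, -0.5, -2.3]
opening: 50.9
finger_force: 63.1
```

Call:
apply_moves --targets '[{"dx": 0,"dy": 0,"dz": 0,"ax": 0,"ay": 0,"az": -0.0946,"hand": 0.4},{"dx": 0,"dy": 0,"dz": 0,"ax": 0,"ay": 0,"az": -0.0946,"hand": 0.4},{"dx": 0,"dy": 0,"dz": 0,"ax": 0,"ay": 0,"az": -0.0946,"hand": 0.4},{"dx": 0,"dy": 0,"dz": 0,"ax": 0,"ay": 0,"az": -0.0946,"hand": 0.4},{"dx": 0,"dy": 0,"dz": 0,"ax": 0,"ay": 0,"az": -0.0946,"hand": 0.4}]'

```text
time: 22.4
tcp_pos: [445.1, 195.1, 105.4]
tool_rot: [0.0, 0.919, 0.393, 0.0]
force: [-0.3, -0.7, -1.6]
opening: 51.2
finger_force: 62.9
```

Call:
apply_moves --targets '[{"dx": 0,"dy": 0,"dz": 0,"ax": 0,"ay": 0,"az": -0.0946,"hand": 0.4},{"dx": 0,"dy": 0,"dz": 0,"ax": 0,"ay": 0,"az": -0.0946,"hand": 0.4},{"dx": 0,"dy": 0,"dz": 0,"ax": 0,"ay": 0,"az": -0.0946,"hand": 0.4},{"dx": 0,"dy": 0,"dz": 0,"ax": 0,"ay": 0,"az": -0.0946,"hand": 0.4},{"dx": 0,"dy": 0,"dz": 0,"ax": 0,"ay": 0,"az": -0.0946,"hand": 0.4}]'

```text
time: 22.9
tcp_pos: [445.1, 195.0, 105.3]
tool_rot: [0.0, 0.714, 0.7, 0.0]
force: [0.3, -0.2, -3.0]
opening: 51.0
finger_force: 62.9
```

Call:
apply_moves --targets '[{"dx": -0.47,"dy": 0.77,"dz": 0,"ax": 0,"ay": 0,"az": 0,"hand": 0.4},{"dx": -0.47,"dy": 0.77,"dz": 0,"ax": 0,"ay": 0,"az": 0,"hand": 0.4},{"dx": -0.47,"dy": 0.77,"dz": 0,"ax": 0,"ay": 0,"az": 0,"hand": 0.4},{"dx": -0.47,"dy": 0.77,"dz": 0,"ax": 0,"ay": 0,"az": 0,"hand": 0.4},{"dx": -0.47,"dy": 0.77,"dz": 0,"ax": 0,"ay": 0,"az": 0,"hand": 0.4}]'

```text
time: 23.4
tcp_pos: [559.6, 120.8, 105.3]
tool_rot: [0.0, 0.716, 0.698, -0.0]
force: [0.6, 0.0, -2.1]
opening: 51.1
finger_force: 63.1
```

Call:
apply_moves --targets '[{"dx": 0,"dy": 0,"dz": 0,"ax": -0.0833,"ay": 0,"az": 0,"hand": 0.4},{"dx": 0,"dy": 0,"dz": 0,"ax": -0.0833,"ay": 0,"az": 0,"hand": 0.4},{"dx": 0,"dy": 0,"dz": 0,"ax": 0,"ay": 0,"az": 0,"hand": 0.4},{"dx": 0,"dy": 0,"dz": 0,"ax": 0,"ay": 0,"az": 0,"hand": 0.4}]'

```text
time: 23.8
tcp_pos: [558.1, 121.7, 105.4]
tool_rot: [0.094, 0.71, 0.692, 0.09]
force: [1.2, 0.3, -1.7]
opening: 51.1
finger_force: 63.9
```

```bash
cat >> h.py <<'E'
def lane(yaw=-1.5,org=(564.4,120.7,35.0)):
    yaw=np.radians(yaw); s=np.radians(15); T=np.eye(4)
    T[:3,0]=[np.cos(yaw)*np.cos(s),np.sin(yaw)*np.cos(s),np.sin(s)]; T[:3,2]=[-np.cos(yaw)*np.sin(s),-np.sin(yaw)*np.sin(s),np.cos(s)]; T[:3,1]=np.cross(T[:3,2],T[:3,0]); T[:3,3]=org; return T
def lanefit():
    for cam in ['wrist','side','scene']:
        im,d,P=look(cam); T=np.linalg.inv(lane()); Q=P@T[:3,:3].T+T[:3,3]
        for t in ['shown_box','stray_box']:
            m=masks_of(cam,t)
            if not m: continue
            q=Q[m[0]['region']]; q=q[~np.isnan(q[:,0])]; z=np.median(q[:,2]); 
            hh,e=np.histogram(q[:,2],bins=np.arange(-20,200,4)); k=hh.argmax(); q=q[(q[:,2]>e[k]-2)&(q[:,2]<e[k]+6)]
            print(cam,t,round(m[0]['conf'],2),'z',np.round(np.median(q[:,2]),1),*[np.round(v,1) for v in cv2.minAreaRect(q[:,:2].astype(np.float32))])
E
python3 - <<'E'
from h import *
o=ctrl.get_obs(); T=np.linalg.inv(lane())@T_tool(o); print(o['tcp_pos'],o['opening'],o['finger_force']); print(np.round(T,3)); lanefit()
E
```

```text
[558.09140873 121.73903845 105.38911957] 51.054111308103394 63.86969447135925
[[-2.000e-03  1.000e+00 -0.000e+00  1.210e+01]
 [ 1.000e+00  2.000e-03 -1.000e-03  8.740e-01]
 [-1.000e-03 -0.000e+00 -1.000e+00  6.963e+01]
 [ 0.000e+00  0.000e+00  0.000e+00  1.000e+00]]
wrist shown_box 0.92 z 46.0 [95.4  3.7] [ 52.5 142.9] 0.1
wrist stray_box 0.77 z 129.5 [12.2 20.1] [ 52.4 108.7] 0.4
side shown_box 0.69 z 45.7 [93.8 -1.6] [154.   51.2] 89.7
side stray_box 0.59 z 129.1 [12.5 -2.7] [ 51.4 154. ] 1.9
scene shown_box 0.76 z 46.1 [93.7  2.4] [ 53.3 150.8] 0.5
scene stray_box 0.74 z 129.4 [10.5 26.6] [ 52.7 103.9] 0.9
```

Call:
apply_moves --targets '[{"dx": 0.03,"dy": -0.1,"dz": 0.6,"ax": 0,"ay": 0,"az": 0,"hand": 0.4},{"dx": 0,"dy": 0,"dz": 1,"ax": 0,"ay": 0,"az": 0,"hand": 0.4},{"dx": 0,"dy": 0,"dz": 0.7,"ax": 0,"ay": 0,"az": 0,"hand": 0.4},{"dx": 0,"dy": 0,"dz": 0.25,"ax": 0,"ay": 0,"az": 0,"hand": 0.4},{"dx": 0,"dy": 0,"dz": 0,"ax": 0,"ay": 0,"az": 0,"hand": 0.4}]'

```text
time: 24.75
tcp_pos: [575.2, 122.5, 29.2]
tool_rot: [0.093, 0.71, 0.692, 0.09]
force: [-0.0, 0.7, -3.4]
opening: 51.4
finger_force: 63.8
```

Call:
apply_moves --targets '[{"dx": 0,"dy": 0,"dz": 0.1,"ax": 0,"ay": 0,"az": 0,"hand": 0.4},{"dx": 0,"dy": 0,"dz": 0.07,"ax": 0,"ay": 0,"az": 0,"hand": 0.4},{"dx": 0,"dy": 0,"dz": 0,"ax": 0,"ay": 0,"az": 0,"hand": 0.4},{"dx": 0,"dy": 0,"dz": 0,"ax": 0,"ay": 0,"az": 0,"hand": 0.4}]'

```text
time: 25.15
tcp_pos: [577.3, 122.5, 25.9]
tool_rot: [0.094, 0.71, 0.692, 0.091]
force: [0.4, -0.8, -2.6]
opening: 51.0
finger_force: 63.8
```

```bash
python3 - <<'E'
from h import *
o=ctrl.get_obs(); T=np.linalg.inv(lane())@T_tool(o); print(o['force'],o['opening'],o['finger_force']); print(np.round(T,3)); lanefit()
E
```

```text
[ 0.36392231 -0.84053993 -2.5962441 ] 50.98027787559617 63.774579763412476
[[-0.0000e+00  1.0000e+00  1.0000e-03  1.0091e+01]
 [ 1.0000e+00  0.0000e+00  0.0000e+00  2.0890e+00]
 [ 0.0000e+00  1.0000e-03 -1.0000e+00 -1.2145e+01]
 [ 0.0000e+00  0.0000e+00  0.0000e+00  1.0000e+00]]
wrist shown_box 0.96 z 46.0 [95.2  2.7] [ 53.7 146.3] 0.2
wrist stray_box 0.67 z 47.8 [10.  21.1] [ 52.3 108.9] 0.3
side shown_box 0.97 z 45.8 [94.9  0.3] [155.1  50.9] 89.6
side stray_box 0.73 z 47.4 [ 8.8 -7.8] [ 52.  142.8] 0.4
scene shown_box 0.8 z 46.0 [92.9 18.3] [ 53.9 124.1] 1.5
scene stray_box 0.3 z -11.0 [-26.9 188.2] [158.1  43.1] 80.1
```

Call:
apply_moves --targets '[{"dx": 0,"dy": 0,"dz": 0.04,"ax": 0,"ay": 0,"az": 0,"hand": 0.4},{"dx": 0,"dy": 0,"dz": 0,"ax": 0,"ay": 0,"az": 0,"hand": 0.64},{"dx": 0,"dy": 0,"dz": 0,"ax": 0,"ay": 0,"az": 0,"hand": 0.72},{"dx": 0,"dy": 0,"dz": 0,"ax": 0,"ay": 0,"az": 0,"hand": 0.72},{"dx": 0,"dy": 0,"dz": 0,"ax": 0,"ay": 0,"az": 0,"hand": 0.72}]'

```text
time: 26.1
tcp_pos: [577.6, 122.5, 24.3]
tool_rot: [0.094, 0.71, 0.692, 0.091]
force: [-0.2, 0.3, -0.1]
opening: 61.3
finger_force: 0.0
```

Call:
apply_moves --targets '[{"dx": 0,"dy": 0,"dz": -0.5,"ax": 0,"ay": 0,"az": 0,"hand": 0.72},{"dx": 0,"dy": 0,"dz": -1,"ax": 0,"ay": 0,"az": 0,"hand": 0.72},{"dx": 0,"dy": 0,"dz": -1,"ax": 0,"ay": 0,"az": 0,"hand": 0.72},{"dx": 0,"dy": 0,"dz": -1,"ax": 0,"ay": 0,"az": 0,"hand": 1},{"dx": 0,"dy": 0,"dz": 0,"ax": 0,"ay": 0,"az": 0,"hand": 1}]'

```text
time: 26.6
tcp_pos: [551.9, 124.2, 129.4]
tool_rot: [0.095, 0.709, 0.692, 0.094]
force: [1.0, 0.5, 0.1]
opening: 85.4
finger_force: 0.0
```

```bash
python3 - <<'E'
from h import *
o=ctrl.get_obs(); T=np.linalg.inv(lane())@T_tool(o); print(o['tcp_pos'],o['force'],o['opening'],T[:3,3]); lanefit()
report('scene',['stray_offcut','offcut_tray','tray_offcut']); report('side',['stray_offcut','offcut_tray','tray_offcut'])
E
```

```text
[551.86581962 124.2023848  129.39456116] [0.95917114 0.4648032  0.08867968] 85.42432973509523 [12.23961267  3.17307803 94.4448464 ]
wrist shown_box 0.71 z 46.1 [95.5  0.2] [ 52.7 150.2] 0.1
wrist stray_box 0.61 z 45.9 [9.9 0.3] [ 52.  149.9] 0.5
side shown_box 0.58 z 45.7 [94.2 -2.9] [ 50.5 147.3] 0.5
side stray_box 0.75 z 45.9 [ 8.2 -1.8] [ 52.3 151. ] 0.3
scene shown_box 0.65 z 45.9 [92.3  4.3] [154.8  54.4] 89.5
scene stray_box 0.82 z 46.0 [6.8 1.9] [ 55.1 154.9] 0.1
scene stray_offcut 0.71 [262. 229.] [436.7 329. ] [57.9 53.1] 84.6 45.8 247
scene offcut_tray 0.82 [236. 194.] [599.8 308. ] [151.2 162.5] 1.6 17.5 308
scene tray_offcut 0.76 [242. 183.] [594.7 349.2] [59.3 51.2] 86.3 50.1 200
side stray_offcut 0.57 [162. 208.] [437.7 323.9] [57.7 49.4] 86.5 45.0 105
side stray_offcut 0.52 [183. 250.] [569.8 118.6] [149.9  33.9] 89.6 86.0 197
side offcut_tray 0.71 [156. 240.] [588.6 361.4] [136.4  70.3] 29.2 16.2 32
side tray_offcut 0.76 [155. 255.] [595.5 344. ] [56.4 44.5] 84.8 49.1 83
```

Call:
apply_moves --targets '[{"dx": 0,"dy": 0,"dz": 0,"ax": 0.0833,"ay": 0,"az": 0,"hand": 1},{"dx": 0,"dy": 0,"dz": 0,"ax": 0.0833,"ay": 0,"az": 0,"hand": 1},{"dx": 0.95,"dy": -0.57,"dz": 0,"ax": 0,"ay": 0,"az": 0,"hand": 1},{"dx": 0.95,"dy": -0.57,"dz": 0,"ax": 0,"ay": 0,"az": 0,"hand": 1},{"dx": 0.95,"dy": -0.57,"dz": 0,"ax": 0,"ay": 0,"az": 0,"hand": 1}]'

```text
time: 27.95
tcp_pos: [500.8, 210.7, 125.2]
tool_rot: [-0.0, 0.717, 0.698, -0.0]
force: [0.4, 0.5, 0.7]
opening: 85.2
finger_force: 0.0
```

Call:
apply_moves --targets '[{"dx": 0.95,"dy": -0.57,"dz": 0,"ax": 0,"ay": 0,"az": 0,"hand": 1},{"dx": 0.95,"dy": -0.57,"dz": 0,"ax": 0,"ay": 0,"az": 0,"hand": 1},{"dx": 0.95,"dy": -0.57,"dz": 0,"ax": 0,"ay": 0,"az": 0.04,"hand": 1},{"dx": 0.95,"dy": -0.57,"dz": 0,"ax": 0,"ay": 0,"az": 0,"hand": 1},{"dx": 0,"dy": 0,"dz": 0,"ax": 0,"ay": 0,"az": 0,"hand": 1}]'

```text
time: 28.45
tcp_pos: [434.4, 331.6, 126.3]
tool_rot: [-0.001, 0.735, 0.678, 0.001]
force: [-0.0, 0.2, 0.5]
opening: 85.3
finger_force: 0.0
```

Call:
apply_moves --targets '[{"dx": 0,"dy": 0,"dz": 0,"ax": 0,"ay": 0,"az": 0,"hand": 1},{"dx": 0,"dy": 0,"dz": 0,"ax": 0,"ay": 0,"az": 0,"hand": 1}]'

```text
time: 28.65
tcp_pos: [438.2, 325.4, 125.3]
tool_rot: [0.0, 0.738, 0.675, -0.0]
force: [0.3, -1.0, -0.0]
opening: 85.5
finger_force: 0.0
```

```bash
python3 - <<'E'
from h import *
o=ctrl.get_obs(); print(o['tcp_pos'],np.round(T_tool(o)[:3,:3],3))
report('wrist',['stray_offcut','offcut_tray','tray_offcut'])
E
```

```text
[438.22989323 325.41510765 125.29547948] [[ 0.09   0.996  0.   ]
 [ 0.996 -0.09  -0.001]
 [-0.001  0.    -1.   ]]
wrist stray_offcut 0.74 [170. 262.] [439.2 326.2] [58.3 51. ] 84.6 45.1 3128
wrist offcut_tray 0.58 [185. 420.] [605.6 307.3] [156.3 158.6] 2.0 18.1 3511
```

Call:
apply_moves --targets '[{"dx": 0.03,"dy": 0.03,"dz": 1,"ax": 0,"ay": 0,"az": 0,"hand": 1},{"dx": 0,"dy": 0,"dz": 1,"ax": 0,"ay": 0,"az": 0,"hand": 1},{"dx": 0,"dy": 0,"dz": 1,"ax": 0,"ay": 0,"az": 0,"hand": 1},{"dx": 0,"dy": 0,"dz": 1,"ax": 0,"ay": 0,"az": 0,"hand": 1},{"dx": 0,"dy": 0,"dz": 0.75,"ax": 0,"ay": 0,"az": 0,"hand": 1}]'

```text
time: 29.35
tcp_pos: [438.4, 326.2, -18.8]
tool_rot: [0.0, 0.738, 0.675, -0.001]
force: [0.7, -0.3, 0.8]
opening: 85.4
finger_force: 0.0
```

Call:
apply_moves --targets '[{"dx": 0,"dy": 0,"dz": 0,"ax": 0,"ay": 0,"az": 0,"hand": 1},{"dx": 0,"dy": 0,"dz": 0,"ax": 0,"ay": 0,"az": 0,"hand": 0.4},{"dx": 0,"dy": 0,"dz": 0,"ax": 0,"ay": 0,"az": 0,"hand": 0.4},{"dx": 0,"dy": 0,"dz": 0,"ax": 0,"ay": 0,"az": 0,"hand": 0.4},{"dx": 0,"dy": 0,"dz": 0,"ax": 0,"ay": 0,"az": 0,"hand": 0.4}]'

```text
time: 29.85
tcp_pos: [439.6, 328.2, -15.0]
tool_rot: [0.0, 0.738, 0.675, 0.001]
force: [0.1, -1.5, 5.7]
opening: 50.5
finger_force: 63.3
```

Call:
apply_moves --targets '[{"dx": 0,"dy": 0,"dz": -0.5,"ax": 0,"ay": 0,"az": 0,"hand": 0.4},{"dx": 0,"dy": 0,"dz": -1,"ax": 0,"ay": 0,"az": 0,"hand": 0.4},{"dx": 0,"dy": 0,"dz": -1,"ax": 0,"ay": 0,"az": 0,"hand": 0.4},{"dx": 0,"dy": 0,"dz": -1,"ax": 0,"ay": 0,"az": 0,"hand": 0.4},{"dx": 0,"dy": 0,"dz": -0.5,"ax": 0,"ay": 0,"az": 0,"hand": 0.4}]'

```text
time: 30.35
tcp_pos: [439.5, 328.4, 106.6]
tool_rot: [0.0, 0.738, 0.675, 0.002]
force: [0.6, 1.0, -2.4]
opening: 50.4
finger_force: 63.5
```

Call:
apply_moves --targets '[{"dx": -0.25,"dy": 0.94,"dz": 0,"ax": 0,"ay": 0,"az": 0,"hand": 0.4},{"dx": -0.25,"dy": 0.94,"dz": 0,"ax": 0,"ay": 0,"az": 0,"hand": 0.4},{"dx": -0.25,"dy": 0.94,"dz": 0,"ax": 0,"ay": 0,"az": 0,"hand": 0.4},{"dx": -0.25,"dy": 0.94,"dz": 0,"ax": 0,"ay": 0,"az": 0,"hand": 0.4},{"dx": -0.25,"dy": 0.94,"dz": 0,"ax": 0,"ay": 0,"az": 0,"hand": 0.4}]'

```text
time: 30.85
tcp_pos: [576.4, 276.6, 103.1]
tool_rot: [0.0, 0.738, 0.675, -0.0]
force: [-0.2, -0.0, -1.2]
opening: 50.3
finger_force: 63.5
```

Call:
apply_moves --targets '[{"dx": -0.25,"dy": 0.94,"dz": 0,"ax": 0,"ay": 0,"az": 0,"hand": 0.4},{"dx": 0,"dy": 0,"dz": 0,"ax": 0,"ay": 0,"az": -0.08,"hand": 0.4},{"dx": 0,"dy": 0,"dz": 0,"ax": 0,"ay": 0,"az": 0,"hand": 0.4},{"dx": 0,"dy": 0,"dz": 0,"ax": 0,"ay": 0,"az": 0,"hand": 0.4}]'

```text
time: 31.25
tcp_pos: [602.1, 267.9, 102.9]
tool_rot: [-0.001, 0.695, 0.719, -0.0]
force: [-0.3, -0.3, -2.4]
opening: 50.5
finger_force: 63.5
```

```bash
python3 - <<'E'
from h import *
o=ctrl.get_obs(); print(o['tcp_pos'],np.round(T_tool(o)[:3,:3],3),o['opening'],o['finger_force'])
im,d,P=report('wrist',['stray_offcut','offcut_tray','tray_offcut'])
report('side',['stray_offcut','offcut_tray','tray_offcut']); report('scene',['offcut_tray','tray_offcut'])
save('w7',im)
E
```

```text
[602.08077345 267.87144034 102.85900414] [[-0.035  0.999 -0.001]
 [ 0.999  0.035  0.   ]
 [ 0.    -0.001 -1.   ]] 50.46277989669186 63.470774256529694
wrist stray_offcut 0.93 [253. 261.] [602.4 266.6] [50.9 58.2] 1.5 162.6 11330
wrist offcut_tray 0.96 [133. 275.] [605.6 307.7] [155.7 157.1] 2.0 17.9 3619
wrist tray_offcut 0.9 [ 86. 258.] [597.7 346.9] [57. 51.] 86.3 49.1 5193
side stray_offcut 0.61 [136. 256.] [603.  263.7] [60.6 46.7] 85.3 162.7 120
side offcut_tray 0.65 [160. 259.] [594.1 343. ] [131.2  88.3] 1.9 16.2 38
side tray_offcut 0.75 [156. 255.] [595.3 340.5] [51.9 43.9] 85.7 49.0 87
scene offcut_tray 0.66 [234. 197.] [602.2 309. ] [157.2 162.1] 2.1 17.7 316
scene tray_offcut 0.57 [243. 184.] [594.7 349.6] [59.2 53.7] 88.0 49.4 217
```

View pics/w7.png

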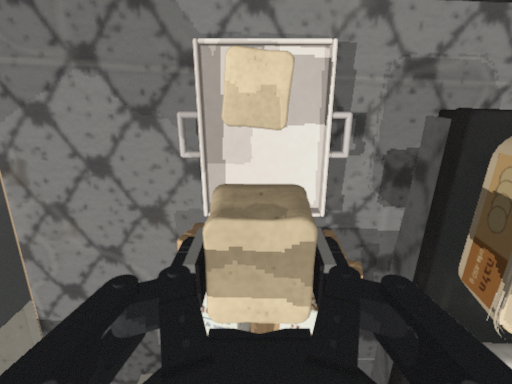

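The view shows the held offcut (253, 261) lined up over the empty near half of the white tray, with the other piece at (86, 258). Setting it down after a few mm of correction.

Call:
apply_moves --targets '[{"dx": 0.1,"dy": 0.13,"dz": 0.8,"ax": 0,"ay": 0,"az": 0,"hand": 0.4},{"dx": 0,"dy": 0,"dz": 1,"ax": 0,"ay": 0,"az": 0,"hand": 0.4},{"dx": 0,"dy": 0,"dz": 1,"ax": 0,"ay": 0,"az": 0,"hand": 0.4},{"dx": 0,"dy": 0,"dz": 0.5,"ax": 0,"ay": 0,"az": 0,"hand": 0.4},{"dx": 0,"dy": 0,"dz": 0.15,"ax": 0,"ay": 0,"az": 0,"hand": 0.4}]'

```text
time: 32.3
tcp_pos: [605.7, 270.2, -2.4]
tool_rot: [-0.001, 0.694, 0.72, -0.001]
force: [0.0, 0.7, -2.7]
opening: 50.7
finger_force: 63.4
```

Call:
apply_moves --targets '[{"dx": 0,"dy": 0,"dz": 0.15,"ax": 0,"ay": 0,"az": 0,"hand": 0.4},{"dx": 0,"dy": 0,"dz": 0.1,"ax": 0,"ay": 0,"az": 0,"hand": 0.4},{"dx": 0,"dy": 0,"dz": 0,"ax": 0,"ay": 0,"az": 0,"hand": 0.4},{"dx": 0,"dy": 0,"dz": 0,"ax": 0,"ay": 0,"az": 0,"hand": 0.4}]'

```text
time: 32.7
tcp_pos: [607.4, 271.1, -7.0]
tool_rot: [0.0, 0.694, 0.72, 0.001]
force: [0.5, 0.6, -2.4]
opening: 50.6
finger_force: 63.4
```

```bash
python3 - <<'E'
from h import *
o=ctrl.get_obs(); print(o['tcp_pos'],o['force'],o['opening'],o['finger_force'])
report('wrist',['stray_offcut','tray_offcut'])
E
```

```text
[607.40594378 271.05734491  -7.00757314] [ 0.54525878  0.60953092 -2.35213246] 50.5591982131948 63.42826345709909
wrist stray_offcut 0.98 [254. 257.] [607.5 269.7] [51.2 58.7] 2.0 52.7 11355
wrist tray_offcut 0.77 [ 90. 244.] [597.5 346.9] [57.5 50.9] 86.5 49.1 19045
```

Still 3–4 mm too high (top 52.7 against 49.1). Lower, release, retreat.

Call:
apply_moves --targets '[{"dx": 0,"dy": 0,"dz": 0.06,"ax": 0,"ay": 0,"az": 0,"hand": 0.4},{"dx": 0,"dy": 0,"dz": 0.05,"ax": 0,"ay": 0,"az": 0,"hand": 0.4},{"dx": 0,"dy": 0,"dz": 0,"ax": 0,"ay": 0,"az": 0,"hand": 0.4},{"dx": 0,"dy": 0,"dz": 0,"ax": 0,"ay": 0,"az": 0,"hand": 0.65},{"dx": 0,"dy": 0,"dz": 0,"ax": 0,"ay": 0,"az": 0,"hand": 0.72}]'

```text
time: 33.35
tcp_pos: [607.0, 271.0, -11.2]
tool_rot: [0.0, 0.694, 0.72, 0.0]
force: [-1.0, 0.1, -0.6]
opening: 61.2
finger_force: 0.0
```

Call:
apply_moves --targets '[{"dx": 0,"dy": 0,"dz": 0,"ax": 0,"ay": 0,"az": 0,"hand": 0.74},{"dx": 0,"dy": 0,"dz": 0,"ax": 0,"ay": 0,"az": 0,"hand": 0.74},{"dx": 0,"dy": 0,"dz": -0.5,"ax": 0,"ay": 0,"az": 0,"hand": 0.74},{"dx": 0,"dy": 0,"dz": -1,"ax": 0,"ay": 0,"az": 0,"hand": 0.74},{"dx": 0,"dy": 0,"dz": -1,"ax": 0,"ay": 0,"az": 0,"hand": 0.74}]'

```text
time: 33.85
tcp_pos: [606.5, 271.0, 65.1]
tool_rot: [-0.0, 0.694, 0.72, -0.0]
force: [0.1, 0.2, 0.3]
opening: 63.3
finger_force: 0.0
```

Call:
apply_moves --targets '[{"dx": 0,"dy": 0,"dz": -1,"ax": 0,"ay": 0,"az": 0,"hand": 0.74},{"dx": 0,"dy": 0,"dz": -1,"ax": 0,"ay": 0,"az": 0,"hand": 0.74},{"dx": 0,"dy": 0,"dz": -1,"ax": 0,"ay": 0,"az": 0,"hand": 0.74},{"dx": 0,"dy": 0,"dz": 0,"ax": 0,"ay": 0,"az": 0,"hand": 0.74},{"dx": 0,"dy": 0,"dz": 0,"ax": 0,"ay": 0,"az": 0,"hand": 0.74}]'

```text
time: 34.35
tcp_pos: [607.2, 271.0, 155.4]
tool_rot: [0.001, 0.694, 0.72, 0.001]
force: [-0.0, 0.6, -1.0]
opening: 63.8
finger_force: 0.0
```

```bash
python3 - <<'E'
from h import *
o=ctrl.get_obs(); print(o['tcp_pos'],o['force'],o['opening'],o['time'])
report('wrist',['stray_offcut','tray_offcut','offcut_tray']); lanefit(); report('side',['stray_pen','tray_pen','pen_tray'])
E
```

```text
[607.22820082 271.04004392 155.42808572] [-0.02159047  0.64873212 -1.00257414] 63.83007753175052 34.35
wrist stray_offcut 0.63 [125. 273.] [606.  307.6] [155.3 157.1] 2.2 18.1 2538
wrist stray_offcut 0.61 [169. 259.] [607.5 268.8] [50.1 58.2] 2.1 49.1 2621
wrist offcut_tray 0.83 [124. 278.] [605.8 307.5] [155.6 157.1] 2.2 18.0 2541
wrist shown_box 0.72 z 45.9 [95.6 37.6] [52. 78.] 0.3
wrist stray_box 0.56 z 45.7 [ 9.7 21.2] [ 53.  109.9] 0.5
side shown_box 0.93 z 45.7 [94.  -0.8] [ 51.  152.3] 0.4
side stray_box 0.93 z 45.8 [ 8.4 -2.3] [ 52.  149.3] 0.3
scene shown_box 0.64 z 46.1 [91.2  4.2] [ 52.8 150. ] 1.3
scene stray_box 0.51 z 23.0 [-160.  -395.8] [107.6   8.9] 87.4
side stray_pen 0.85 [295. 190.] [ 397.9 -283.9] [129.2  13.8] 85.4 19.3 212
side stray_pen 0.74 [156. 241.] [580.5 355.6] [159.8  79.7] 30.1 17.7 49
side pen_tray 0.67 [299. 191.] [ 408.7 -280.9] [170.6 106.4] 85.6 11.5 300
```

All are in place; handing in.

```bash
python3 -c "
from workcell import ctrl
print(ctrl.finish_job())"
```

```text
the job is handed in; nothing more can be done
None
```

The gift box is on the front ledge, the offcut is in the white tray and the pen is in the green tray, and the last camera readings put all three inside their limits. I handed the job in at about 35 s of the 72 s; the hand-in did not report a verdict.

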